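# Put the washed boards and baking tools away

## Task

First take the rolling pin off the board rack and lay it on its post supports on the metal stand. Then move every chopping board from the drainer into the rack slot marked with its own colour, and straighten it up so that it stands upright and fully home (it goes in most easily with its lower edge tilted into the mouth first). The wooden turner also belongs on the stand, laid flat between the lips of its own ledges; leave everything else on the counter alone.

Things in the scene. Friction and masses are not known exactly. Their poses are not given: they have to be found in the camera images.
- board_red_mid (a point): Centre of the red plastic chopping board: 10 mm thick (x), 140 wide (y), 120 tall (z), 0.17 kg, both faces alike. Starts leaning in the drainer 20 deg from upright, top towards the drainer's +x side (away from the robot), backed by a sloping support up to 4 mm below this point; the upper half is free, 38 mm clear to the next board. Pull it out along its z. Absent in some starts.
- board_green_mid (a point): Centre of the green plastic chopping board: 10 mm thick (x), 140 wide (y), 120 tall (z), 0.17 kg, both faces alike. Starts leaning in the drainer 20 deg from upright, top towards the drainer's +x side (away from the robot), backed by a sloping support up to 4 mm below this point; the upper half is free, 38 mm clear to the next board. Pull it out along its z. Absent in some starts.
- board_blue_mid (a point): Centre of the blue plastic chopping board: 10 mm thick (x), 140 wide (y), 120 tall (z), 0.17 kg, both faces alike. Starts leaning in the drainer 20 deg from upright, top towards the drainer's +x side (away from the robot), backed by a sloping support up to 4 mm below this point; the upper half is free, 38 mm clear to the next board. Pull it out along its z. Absent in some starts.
- board_yellow_mid (a point): Centre of the yellow plastic chopping board: 10 mm thick (x), 140 wide (y), 120 tall (z), 0.17 kg, both faces alike. Starts leaning in the drainer 20 deg from upright, top towards the drainer's +x side (away from the robot), backed by a sloping support up to 4 mm below this point; the upper half is free, 38 mm clear to the next board. Pull it out along its z. Absent in some starts.
- slot_red (a point): Middle of the floor of the rack slot with red markers at both ends; x across the slot (away from the robot), y along it, z up. Slot 13 mm wide, 157 long, 41 deep to the rack's top; the top 6 mm chamfered at 45 deg to a 25 mm mouth. A seated board's centre is 60 mm above this point. Colours change places from start to start.
- slot_green (a point): Middle of the floor of the rack slot with green markers at both ends; x across the slot (away from the robot), y along it, z up. Slot 13 mm wide, 157 long, 41 deep to the rack's top; the top 6 mm chamfered at 45 deg to a 25 mm mouth. A seated board's centre is 60 mm above this point. Colours change places from start to start.
- slot_blue (a point): Middle of the floor of the rack slot with blue markers at both ends; x across the slot (away from the robot), y along it, z up. Slot 13 mm wide, 157 long, 41 deep to the rack's top; the top 6 mm chamfered at 45 deg to a 25 mm mouth. A seated board's centre is 60 mm above this point. Colours change places from start to start.
- slot_yellow (a point): Middle of the floor of the rack slot with yellow markers at both ends; x across the slot (away from the robot), y along it, z up. Slot 13 mm wide, 157 long, 41 deep to the rack's top; the top 6 mm chamfered at 45 deg to a 25 mm mouth. A seated board's centre is 60 mm above this point. Colours change places from start to start.
- rack: Fixed wooden block 210 (x) x 178 (y) x 47 mm high with four parallel slots along y, 48 mm apart (x = -72, -24, 24, 72 mm); origin under its middle.
- drainer: White fixed tiered drainer, 240 x 170 mm; origin under its middle. Four leaning places at x = -69, -23, 23, 69 mm hold the boards' lower edges 81, 64, 47 and 30 mm above the counter.
- stand: Fixed metal stand, base 170 (x) x 100 (y) x 8 mm; origin under its middle. Its +x half carries the rolling pin on posts, its -x half the turner on ledges; both tools lie along y, their centres 90 mm apart in x.
- pin_mid (a point): Centre of the wooden rolling pin: barrel 40 mm thick, 120 mm long, a handle 20 mm thick, 45 mm long at each end, axis along its y; 0.18 kg. It starts lying lengthwise on the mouth of one of the rack's middle slots, its axis 16 mm above the rack's top.
- pin_seat (a point): Where the rolling pin's centre lies when it rests on the stand (82 mm above the counter); y is along the pin. Two pairs of posts, 35 mm either side in y, each pair with a 32 mm gap in x; posts 14 (x) x 10 (y) mm, tops 12 mm below this point.
- turner_mid (a point): Balance point of the dark wooden turner (spatula), half-way up its handle: handle 20 mm wide (x), 14 thick (z), 160 long (y, from -103 to +57 mm), then a slotted blade 50 wide, 4 thick, to y = +117, undersides flush. 0.06 kg. Starts flat on the counter.
- turner_seat (a point): Where turner_mid lies when the turner rests on the stand (65 mm above the counter); y is along the turner, blade at either end. Two narrow ledges, 35 mm either side in y, 10 mm thick (y); lips with a 44 mm gap in x rise 3 mm above this point.
- mug: Bystander: blue mug, 76 mm wide, 90 mm tall; origin under its middle. To be left alone.
- spice: Bystander: amber spice jar, 44 mm wide, 90 mm tall; origin under its middle. To be left alone.
- oil: Bystander: green oil bottle, 64 mm wide, 170 mm tall; origin under its middle. To be left alone.
- timer: Bystander: orange round kitchen timer, 60 mm wide, 40 mm tall; origin under its middle. To be left alone.
- bowl: Bystander: white bowl, 120 mm wide, 50 mm tall; origin under its middle. To be left alone.
- beans: Bystander: steel can, 72 mm wide, 100 mm tall; origin under its middle. To be left alone.
There are look-alikes about, which are no part of the job. Of the things shaped like the part that bears board_yellow_mid, the yellow one is meant. Leave any red look-alike of the part that bears turner_mid alone.

How it is judged (in metres and radians):
On the way, in this order (a step that is already met when the one before it is completed fails the run):
1. the rolling pin lies on its supports on the stand (x of pin_mid in the frame of pin_seat between -0.009 and 0.009 m and y of pin_mid in the frame of pin_seat between -0.025 and 0.025 m and z of pin_mid in the frame of pin_seat between -0.008 and 0.008 m and angle between the y axis of pin_mid and the y axis of pin_seat, either way round below 0.3 rad and linear speed of pin below 0.02 m/s), for 0.2 s.
2. every board that is present stands fully home in the slot of its colour (x of board_red_mid in the frame of slot_red between -0.008 and 0.008 m and y of board_red_mid in the frame of slot_red between -0.015 and 0.015 m and z of board_red_mid in the frame of slot_red between 0.053 and 0.065 m and angle between each of board_red_mid, board_green_mid, board_blue_mid, board_yellow_mid's own z axis and vertical below 0.14 rad and linear speed of each of board_red, board_green, board_blue, board_yellow below 0.02 m/s and x of board_green_mid in the frame of slot_green between -0.008 and 0.008 m and y of board_green_mid in the frame of slot_green between -0.015 and 0.015 m and z of board_green_mid in the frame of slot_green between 0.053 and 0.065 m and x of board_blue_mid in the frame of slot_blue between -0.008 and 0.008 m and y of board_blue_mid in the frame of slot_blue between -0.015 and 0.015 m and z of board_blue_mid in the frame of slot_blue between 0.053 and 0.065 m and x of board_yellow_mid in the frame of slot_yellow between -0.008 and 0.008 m and y of board_yellow_mid in the frame of slot_yellow between -0.015 and 0.015 m and z of board_yellow_mid in the frame of slot_yellow between 0.053 and 0.065 m), for 0.2 s.
At the end, for the whole second after the job is handed in: Boards in their colour's slots: within 8 mm across, 15 mm along, 5 mm of full depth, 8 deg of upright. Pin within 9 mm across, 25 along, 8 in height of its seat; turner 16, 28, 9 mm, level to 0.2 rad; both aligned to 0.3 rad. All at rest (all of step 1 and all of step 2 and x of turner_mid in the frame of turner_seat between -0.016 and 0.016 m and y of turner_mid in the frame of turner_seat between -0.028 and 0.028 m and z of turner_mid in the frame of turner_seat between -0.009 and 0.009 m and angle between the y axis of turner_mid and the y axis of turner_seat, either way round below 0.3 rad and linear speed of turner below 0.02 m/s and angle between turner_mid's own z axis and vertical below 0.2 rad); the robot touches nothing.
It fails at once if a bystander is pushed more than 30 mm or knocked over (distance of any of mug, spice, oil, timer, bowl, beans from where it was at the start of the episode above 0.03 m or angle between any of mug, spice, oil, timer, bowl, beans's own z axis and vertical above 0.6 rad).
Of board_red, board_green, board_blue, board_yellow only 3 to 4 are there at a start; the rules pass over those that are not, and their reading is None.
At some moment in a run one of turner may be knocked a few centimetres aside while the robot is not near it.
It also fails if it takes over 210 s, if anything falls off the work surface, if the arm or the gripper's body presses on something with over 40 N, if the wrist force passes 120 N, or if a joint passes its speed limit or range.

## Robot

A 6-joint arm with a two-finger parallel gripper is mounted at the origin on the work surface. World frame = base frame: x ahead of the robot, y to its left, z up, the work surface at z = 0. Lengths are in m, angles in degrees, forces in N, time in s.
With the tool pointing down it reaches from about 0.4 to 0.825 m from the base axis. Payload 7 kg.
Tool frame: the origin (TCP) lies between the finger pads; the fingertips stand 11 mm ahead of it and the grasp point (between the pads) lies 8 mm behind it; z points along the fingers, y is the direction in which the jaws open and shut (so a half turn about z gives the same grasp; the last joint's range is limited). The gripper opens to 88 mm and grips with 3 to 60 N. Pads are 19 mm wide; open, the fingers measure 130 mm over their backs; the gripper's body (78 mm by 193 mm) begins 47 mm behind the grasp point.
Start: joints at [-56.603, 20.546, 0.682, 0, -70.136, -16.507], TCP at [0.196, -0.646, 0.238] pointing down, gripper open.
Joint ranges: [-176.03, 176.03], [-82.01, 121.73], [-58.28, 71.71], [-173.87, 95.51], [-174.79, -0.11], [-173.66, 173.66]. Speed limits (degrees/s): [136.94, 136.94, 172.46, 180, 180, 180].

## Interface

Orientations are given as [roll, pitch, yaw] about the fixed x, y, z axes, in that order (R = Rz(yaw) Ry(pitch) Rx(roll)).
In Python, from plant import r gives the robot as it stands.
- The arm moves only by the shell command python3 -m inch 'ROWS' [OPENING] [FORCE]. ROWS is JSON, a list of rows, each an object of numbers: "x", "y", "z": the shift along the tool's x, y, z as a fraction of full scale; "yaw": the turn about the tool's z as a fraction of full scale. In form: [{"x": .., "y": .., "z": .., "yaw": ..}, ...]. A call has 1 to 5 rows; each row shifts and turns the pose as measured when the row begins, along the tool's axes as they then stand; what a row does not reach is not made up. Full scale, the value 1, is 0.025 m for a shift and 4 degrees for a turn. A row lasts 1/12 s, in which the tool goes at most 41.7 mm and 7.16 degrees, less where a joint would pass 70% of its speed; a pose out of reach is approached as far as the arm can. A call with a number of a shift or a turn outside -1 to 1 is refused whole. A call with a gripper value outside its range is refused whole. OPENING is the opening, from -1 (shut) to 1 (fully open), set as the call begins (- or left out, the last holds). The fingers move at their own pace and stop on an object; FORCE is the grip in N (left out, the last holds). Time passes only in rows, so rows that do not move let the fingers close. It gives the time, the measured TCP pose, the force and the opening at its end, in the units of the state.
- r.get_state(): the state, without advancing time (a new reading comes with each control period).
- r.capture(name): name is "side" or "top"; returns (picture, depth): 420x560x3 uint8, red, green, blue; 420x560 float32, m along the optical axis (not along the pixel's ray), 0 where there is no reading.
- r.camera_info(name): a dict with "mtx" (3x3 intrinsics, pixels), "pose" (4x4, takes a point from camera to world coordinates). Camera axes: x right, y down, z forward; pixel columns grow to the right and rows downward; lengths in m; the calibration is good to about 2 mm. A picture is of the moment at which its call begins. camera_info takes no time and is no camera call.
- r.close_job(): hands the job in, once; it reports no verdict.
The state is a dict: "time_s": time; "joints": joint angles; "qd": joint speeds; "joint_torque": joint torques, N m; "tcp_pos": TCP position; "eef_rot": TCP orientation; "contact_force": force on the tool from outside, world axes, zero at the start; "moment": the same for the moment, N m; "gripper_width": finger opening in m.
Only numpy, scipy, OpenCV 4.12 (cv2) and the standard library are available. Lean on these libraries where they do the work, as an engineer would, in place of code of your own. Each camera call takes 0.05 s, during which the arm holds its last target. There are 200 camera calls.

## Working session

There is one attempt and no reset: what is moved stays moved. The work goes in short steps, Python scripts to look and compute and a shell command to move; the robot and the scene stay as the last step left them, time stands still between calls to the robot, and variables do not carry over. Pictures are saved under pics/ and viewed, about 12 in all and at most 16, crops included, and the job is handed in when it is done.

```bash
ls; mkdir -p pics; cat > h.py <<'E'
import numpy as np, cv2
from plant import r
def cap(n):
    im,d=r.capture(n); ci=r.camera_info(n); return im,d,np.array(ci["mtx"]),np.array(ci["pose"])
def world(d,K,P):
    v,u=np.indices(d.shape); c=np.stack([(u-K[0,2])/K[0,0]*d,(v-K[1,2])/K[1,1]*d,d],-1)
    w=c@P[:3,:3].T+P[:3,3]; w[d<=0]=np.nan; return w
def save(n,im,box=None,s=1):
    if box: im=im[box[1]:box[3],box[0]:box[2]]
    cv2.imwrite('pics/'+n,cv2.resize(im[...,::-1],None,fx=s,fy=s,interpolation=cv2.INTER_CUBIC))
E
python3 - <<'E'
from h import *
for n in("top","side"):
    im,d,K,P=cap(n); save(n+"0.png",im,s=1.4); np.savez(n+"0.npz",im=im,d=d,K=K,P=P); print(n,K.round(1).tolist(),P.round(3).tolist())
print(r.get_state())
E
```

```text
pics
top [[501.1, 0.0, 283.3], [0.0, 501.1, 210.2], [0.0, 0.0, 1.0]] [[0.017, -0.997, 0.081, 0.388], [-1.0, -0.018, -0.018, -0.006], [0.02, -0.081, -0.997, 1.568], [0.0, 0.0, 0.0, 1.0]]
side [[431.3, 0.0, 280.6], [0.0, 431.3, 204.4], [0.0, 0.0, 1.0]] [[-0.97, -0.158, 0.186, 0.265], [-0.243, 0.549, -0.8, 0.992], [0.024, -0.821, -0.571, 0.832], [0.0, 0.0, 0.0, 1.0]]
{'time_s': 0.1, 'joints': array([-5.66005055e+01,  2.05884721e+01,  6.41048896e-01, -1.73521271e-02,
       -7.01374950e+01, -1.65065875e+01]), 'qd': array([-0.02398587, -0.03978652,  0.1461202 ,  0.12828975,  0.09948896,
        0.03400955]), 'joint_torque': array([-1.77928672e-03, -5.84162414e+01,  2.93749470e+01,  7.01549694e+00,
        1.01886364e-02, -7.48207776e-05]), 'tcp_pos': array([ 0.19599641, -0.64548731,  0.2367201 ]), 'eef_rot': array([ 1.79913946e+02, -8.48878112e-03, -1.63112994e+02]), 'contact_force': array([0.63617932, 0.28580986, 0.49758028]), 'moment': array([ 0.02563917,  0.00530858, -0.01543013]), 'gripper_width': 0.08760480520390446}
```

View pics/top0.png

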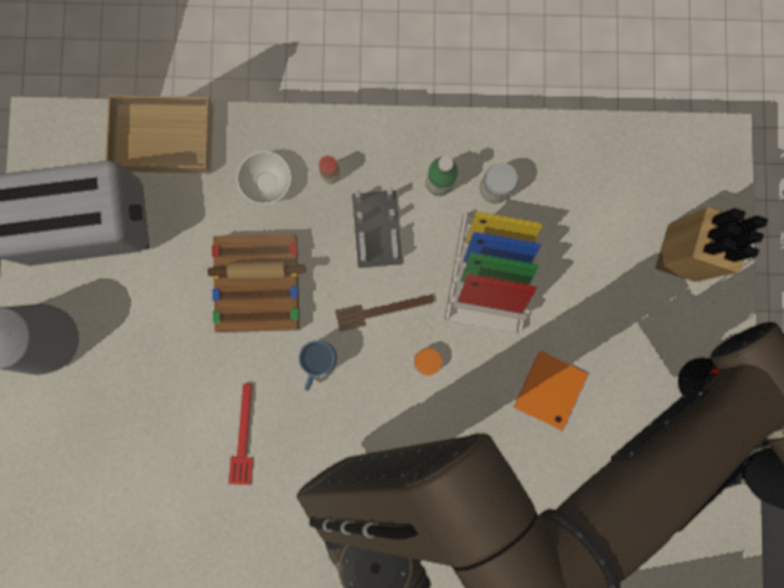

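View pics/side0.png

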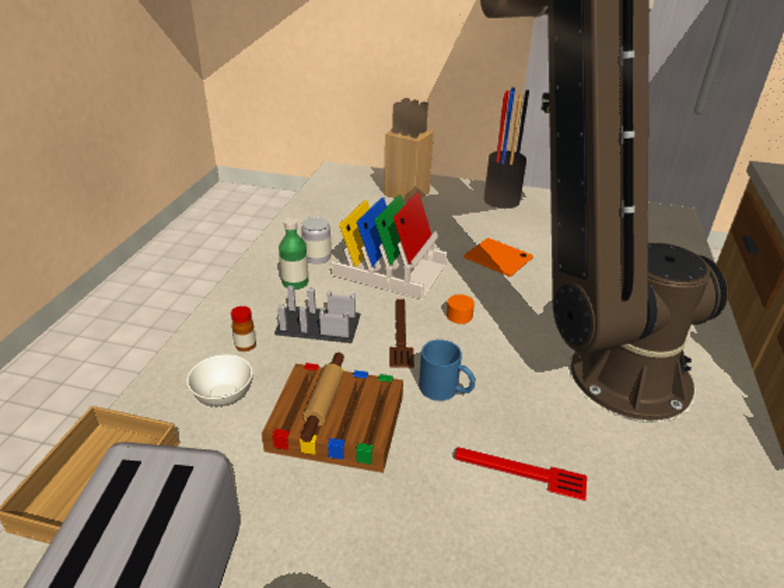

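```bash
cat > seg.py <<'E'
from h import *
f=np.load('top0.npz'); im,d,K,P=[f[k] for k in('im','d','K','P')]
W=world(d,K,P); hsv=cv2.cvtColor(im,cv2.COLOR_RGB2HSV); H,S,V=[hsv[...,i].astype(int) for i in range(3)]
cols=dict(red=(H<6)|(H>172),yellow=(H>22)&(H<32),green=(H>60)&(H<88),blue=(H>100)&(H<122))
m0=S>130
for c,m in cols.items():
    n,l,st,ce=cv2.connectedComponentsWithStats(((m&(S>(110 if c!='yellow' else 170))&(V>50))*255).astype(np.uint8))
    for i in range(1,n):
        if st[i,4]>=6:
            q=W[l==i]; q=q[~np.isnan(q[:,0])]
            if len(q): print(c,st[i].tolist(),ce[i].round(0),'mean',q.mean(0).round(3),'min',q.min(0).round(3),'max',q.max(0).round(3))
E
python3 seg.py
python3 - <<'E'
from h import *
f=np.load('top0.npz'); im,d,K,P=[f[k] for k in('im','d','K','P')]
W=world(d,K,P); Z=W[...,2]
# stand
sub=np.zeros(d.shape,bool); sub[130:195,248:292]=1
for lo,hi in((.055,.064),(.064,.08)):
    n,l,st,ce=cv2.connectedComponentsWithStats(((Z>lo)&(Z<hi)&sub).astype(np.uint8))
    for i in range(1,n):
        if st[i,4]>3: q=W[l==i]; print('stand',lo,st[i].tolist(),q.mean(0).round(4),q.max(0).round(3))
m=((Z>.004)&(Z<.03)&sub).astype(np.uint8)
v,u=np.nonzero(m); q=W[v,u][:,:2]*1000; print('base',cv2.minAreaRect(q.astype(np.float32)))
# rack
sub[:]=0; sub[160:242,145:222]=1
m=(Z>.035)&(Z<.052)&sub; q=W[m]; print('rack',cv2.minAreaRect((q[:,:2]*1000).astype(np.float32)),np.median(q[:,2]))
m=(Z>.053)&sub; q=W[m]; print('pin',cv2.minAreaRect((q[:,:2]*1000).astype(np.float32)),q[:,2].max())
# turner
hsv=cv2.cvtColor(im,cv2.COLOR_RGB2HSV); m=(hsv[...,2]<110)&(hsv[...,1]>95); s=np.zeros_like(m); s[205:240,235:315]=1; m&=s
q=W[m]; q=q[~np.isnan(q[:,0])]; print('turner',m.sum(),cv2.minAreaRect((q[:,:2]*1000).astype(np.float32)),q[:,2].mean(), q[q[:,1].argmin()],q[q[:,1].argmax()])
save('crop_top.png',im,(140,125,400,300),3)
E
```

```text
red [228, 112, 13, 12, 116] [234. 117.] mean [0.784 0.119 0.091] min [0.765 0.101 0.084] max [0.801 0.138 0.098]
red [207, 173, 5, 8, 38] [209. 177.] mean [0.609 0.194 0.052] min [0.598 0.188 0.047] max [0.62  0.201 0.061]
red [151, 175, 5, 8, 37] [153. 179.] mean [0.6   0.363 0.051] min [0.589 0.357 0.044] max [0.611 0.371 0.057]
red [328, 197, 55, 26, 971] [354. 209.] mean [ 0.508 -0.234  0.152] min [ 0.476 -0.342  0.004] max [ 0.54  -0.163  0.203]
red [508, 263, 6, 4, 20] [510. 265.] mean [ 0.359 -0.69   0.126] min [ 0.354 -0.709  0.086] max [ 0.369 -0.475  0.592]
red [163, 274, 18, 72, 644] [173. 317.] mean [0.179 0.297 0.009] min [ 0.094  0.275 -0.008] max [0.311 0.325 0.022]
yellow [336, 152, 51, 19, 528] [361. 161.] mean [ 0.653 -0.258  0.125] min [ 0.632 -0.327  0.078] max [ 0.675 -0.189  0.152]
green [335, 181, 49, 17, 395] [361. 189.] mean [ 0.566 -0.251  0.165] min [ 0.546 -0.31   0.092] max [ 0.592 -0.176  0.185]
green [208, 221, 5, 7, 27] [210. 224.] mean [0.464 0.187 0.051] min [0.455 0.181 0.047] max [0.474 0.194 0.058]
green [153, 223, 4, 7, 22] [154. 226.] mean [0.45
[... 1063 characters left out ...]
4, 3, 11] [ 0.594  -0.029   0.0696] [ 0.598 -0.025  0.075]
stand 0.064 [258, 182, 4, 4, 11] [0.5873 0.0407 0.0679] [0.594 0.044 0.072]
base ((666.441162109375, 11.41000747680664), (204.56666564941406, 136.1834716796875), 1.1806334257125854)
rack ((531.7752685546875, 274.88446044921875), (211.36851501464844, 184.57574462890625), 3.1128110885620117) 0.0465052741099361
pin ((530.5083618164062, 267.3629150390625), (207.9195098876953, 211.18959045410156), 3.531540870666504) 0.0920497850329478
turner 232 ((480.0337829589844, -26.935630798339844), (40.70011520385742, 175.61663818359375), 10.55284309387207) 0.012732341832175871 [ 0.50622642 -0.11137514  0.01411651] [0.48180517 0.0627134  0.00492641]
```

View pics/crop_top.png

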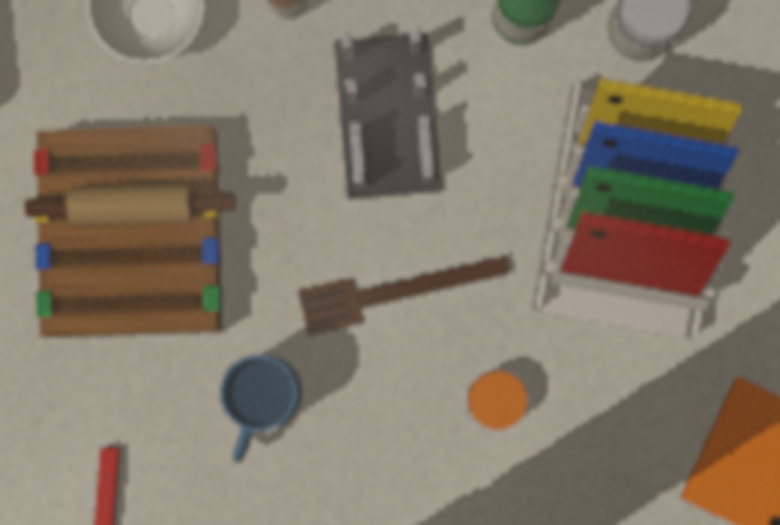

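```bash

python3 -m inch '[{"z":-0.2,"yaw":-1},{"z":-0.2,"yaw":-1},{"z":-0.2,"yaw":-1},{"z":-0.2,"yaw":-1},{"z":-0.2,"yaw":-1}]' 1 20
python3 -m inch '[{"z":-0.2,"yaw":-1},{"z":-0.2,"yaw":-1},{"z":-0.2,"yaw":-1},{"z":-0.2,"yaw":-1},{"z":-0.2,"yaw":-1}]'
python3 - <<'E'
from h import *
# board fits from top depth + colour
f=np.load('top0.npz'); im,d,K,P=[f[k] for k in('im','d','K','P')]
W=world(d,K,P); hsv=cv2.cvtColor(im,cv2.COLOR_RGB2HSV); H,S,V=[hsv[...,i].astype(int) for i in range(3)]
cols=dict(red=(H<6)|(H>172),green=(H>60)&(H<88),blue=(H>100)&(H<122),yellow=(H>22)&(H<32))
sub=np.zeros(d.shape,bool); sub[145:230,320:395]=1
for c,m in cols.items():
    m=m&(S>110)&(V>50)&sub; m=cv2.erode(m.astype(np.uint8),np.ones((3,3)))>0
    q=W[m]; q=q[q[:,2]>.07]; 
    for _ in range(4):
        ce=q.mean(0); n=np.linalg.svd(q-ce)[2][2]; n*=np.sign(n[2]); q=q[abs((q-ce)@n)<.006]
    # bounding via colour mask corners: rays onto plane
    mm=(cols[c]&(S>110)&(V>50)&sub).astype(np.uint8); cn=max(cv2.findContours(mm,0,2)[0],key=cv2.contourArea)[:,0]
    ray=np.c_[(cn-[K[0,2],K[1,2]])/K[0,0],np.ones(len(cn))]@P[:3,:3].T
    t=((ce-P[:3,3])@n)/(ray@n); pts=P[:3,3]+ray*t[:,None]
    yv=np.cross([0,0,1],n); yv/=np.linalg.norm(yv); yv*=np.sign(yv[1]); zv=np.cross(n,yv); zv*=np.sign(zv[2])
    a,b=(pts-ce)@yv,(pts-ce)@zv
    top=ce+yv*(a.max()+a.min())/2+zv*b.max()
    print(c,'n',n.round(3),'tilt',np.degrees(np.arcsin(n[2])).round(1),'yaw',np.degrees(np.arctan2(-yv[0],yv[1])).round(1),'w,h',(np.ptp(a)).round(3),np.ptp(b).round(3),'topmid',top.round(4),'zmax',pts[:,2].max().round(3))
print(r.get_state()['tcp_pos'],r.get_state()['eef_rot'],r.get_state()['joints'])
E
```

```text
red n [-0.923  0.149  0.355] tilt 20.8 yaw -9.2 w,h 0.138 0.127 topmid [ 0.5294 -0.2371  0.2101] zmax 0.21
green n [-0.895  0.146  0.422] tilt 24.9 yaw -9.3 w,h 0.135 0.05 topmid [ 0.5762 -0.2441  0.191 ] zmax 0.191
blue n [-0.922  0.151  0.358] tilt 20.9 yaw -9.3 w,h 0.137 0.116 topmid [ 0.619  -0.252   0.1729] zmax 0.173
yellow n [-0.923  0.147  0.356] tilt 20.9 yaw -9.1 w,h 0.139 0.124 topmid [ 0.6651 -0.2589  0.158 ] zmax 0.158
[ 0.19599641 -0.64548731  0.2367201 ] [ 1.79913946e+02 -8.48878112e-03 -1.63112994e+02] [-5.66005055e+01  2.05884721e+01  6.41048896e-01 -1.73521271e-02
 -7.01374950e+01 -1.65065875e+01]validation failed for argument at $[0]...
validation failed for argument at $[0]...
```

```bash

python3 -m inch '[{"x":0,"y":0,"z":-0.2,"yaw":-1},{"x":0,"y":0,"z":-0.2,"yaw":-1},{"x":0,"y":0,"z":-0.2,"yaw":-1},{"x":0,"y":0,"z":-0.2,"yaw":-1},{"x":0,"y":0,"z":-0.2,"yaw":-1}]' 1 20
```

```text
time_s: 0.52
tcp_pos: [0.1953, -0.6436, 0.258]
eef_rot: [179.5, 0.1, -142.4]
contact_force: [0.1, 0.4, -0.7]
gripper_width: 0.0873
```

```bash

python3 -m inch '[{"x":0,"y":0,"z":-0.2,"yaw":-1},{"x":0,"y":0,"z":-0.2,"yaw":-1},{"x":0,"y":0,"z":-0.2,"yaw":-1},{"x":0,"y":0,"z":-0.2,"yaw":-1},{"x":0,"y":0,"z":-0.2,"yaw":-1}]'
python3 -m inch '[{"x":0,"y":0,"z":-0.2,"yaw":-1},{"x":0,"y":0,"z":-0.2,"yaw":-1},{"x":0,"y":0,"z":-0.2,"yaw":-1},{"x":0,"y":0,"z":-0.2,"yaw":-1},{"x":0,"y":0,"z":-0.2,"yaw":-1}]'
python3 -m inch '[{"x":0,"y":-1,"z":-0.2,"yaw":-1},{"x":0,"y":-1,"z":-0.2,"yaw":-1},{"x":0,"y":-1,"z":-0.2,"yaw":-0.7},{"x":0,"y":-1,"z":0,"yaw":0},{"x":0,"y":-1,"z":0,"yaw":0}]'
```

```text
time_s: 0.93
tcp_pos: [0.195, -0.6425, 0.2812]
eef_rot: [179.3, 0.5, -121.4]
contact_force: [0.6, 0.5, -0.2]
gripper_width: 0.0875
time_s: 1.35
tcp_pos: [0.1949, -0.6417, 0.3044]
eef_rot: [179.4, 1.0, -100.4]
contact_force: [1.3, 0.5, 0.1]
gripper_width: 0.0878
time_s: 1.77
tcp_pos: [0.3183, -0.6496, 0.3196]
eef_rot: [179.5, 1.2, -89.1]
contact_force: [0.7, -0.4, 1.2]
gripper_width: 0.0879
```

```bash

for i in 1 2 3 4 5; do python3 -m inch '[{"x":-1,"y":-0.25,"z":0,"yaw":0},{"x":-1,"y":-0.25,"z":0,"yaw":0},{"x":-1,"y":-0.25,"z":0,"yaw":0},{"x":-1,"y":-0.25,"z":0,"yaw":0},{"x":-1,"y":-0.25,"z":0,"yaw":0}]' | sed -n 2,3p; done
```

```text
tcp_pos: [0.3526, -0.5216, 0.3123]
eef_rot: [179.1, 1.7, -89.1]
tcp_pos: [0.3818, -0.389, 0.3127]
eef_rot: [178.8, 1.9, -89.2]
tcp_pos: [0.4105, -0.2566, 0.3149]
eef_rot: [178.7, 2.1, -89.2]
tcp_pos: [0.439, -0.1245, 0.3179]
eef_rot: [178.6, 2.1, -89.2]
tcp_pos: [0.4675, 0.0077, 0.3213]
eef_rot: [178.6, 2.2, -89.2]
```

```bash

for i in 1 2; do python3 -m inch '[{"x":-1,"y":-0.3,"z":0,"yaw":-0.06},{"x":-1,"y":-0.3,"z":0,"yaw":-0.06},{"x":-1,"y":-0.3,"z":0,"yaw":-0.06},{"x":-1,"y":-0.3,"z":0,"yaw":-0.06},{"x":-1,"y":-0.3,"z":0,"yaw":-0.06}]' | sed -n 2,3p; done
python3 -m inch '[{"x":0,"y":0,"z":1,"yaw":0},{"x":0,"y":0,"z":1,"yaw":0},{"x":0,"y":0,"z":1,"yaw":0},{"x":0,"y":0,"z":1,"yaw":0},{"x":0,"y":0,"z":0,"yaw":0}]'
python3 - <<'E'
from h import *
im,d,K,P=cap("side"); save("side1.png",im,(150,150,420,400),2.8)
im,d,K,P=cap("top"); save("top1.png",im,(130,120,330,300),3)
print(r.get_state()['joints'])
E
```

```text
tcp_pos: [0.5012, 0.1402, 0.3246]
eef_rot: [178.5, 2.2, -87.9]
tcp_pos: [0.5325, 0.2732, 0.3269]
eef_rot: [178.4, 2.2, -86.6]
time_s: 5.1
tcp_pos: [0.5298, 0.2835, 0.2212]
eef_rot: [178.3, 2.2, -86.4]
contact_force: [-1.1, -1.3, -1.5]
gripper_width: 0.0878
[ 44.95630767  14.47047098  -8.32333684  -2.83966135 -66.70324195
 -40.12366162]
```

View pics/side1.png

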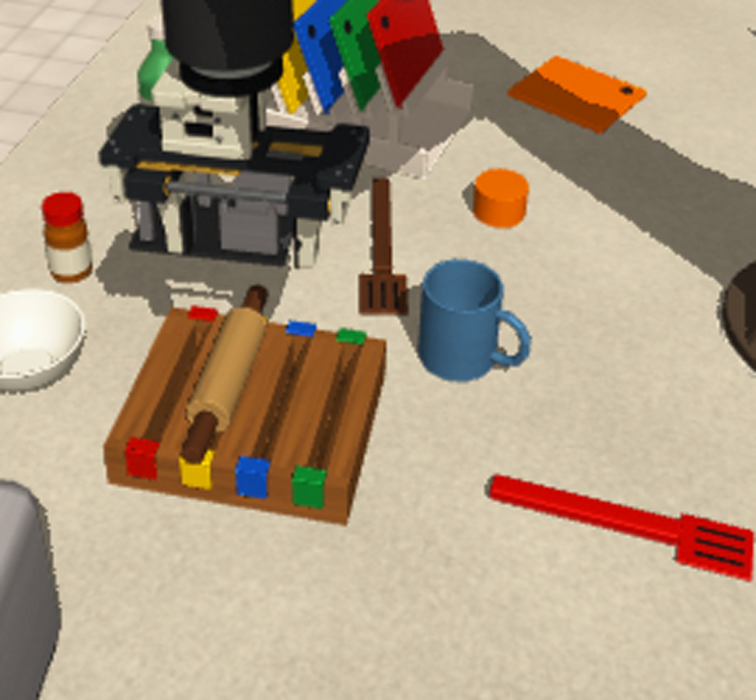

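```bash
cat > to.py <<'E'
import sys
from h import *
from scipy.spatial.transform import Rotation as Ro
# to.py x y z yaw : prints full-scale units along tool axes
s=r.get_state(); a=[float(v) for v in sys.argv[1:]]
R=Ro.from_euler('xyz',s['eef_rot'],degrees=True).as_matrix()
d=R.T@(np.array(a[:3])-s['tcp_pos']); dy=(a[3]-s['eef_rot'][2]+180)%360-180
print('t',round(s['time_s'],2),'pos',s['tcp_pos'].round(4),'rot',s['eef_rot'].round(1),'w',round(s['gripper_width'],4),'F',s['contact_force'].round(1),'| units x y z',(d/.025).round(2),'yaw',round(-dy/4,2))
E
python3 to.py .556 .274 .12 -87
```

```text
t 5.2 pos [0.5322 0.2842 0.2263] rot [178.7   2.3 -86.3] w 0.0881 F [ 1.1 -0.1  0.7] | units x y z [ 0.64 -1.02  4.21] yaw 0.17
```

View pics/top1.png

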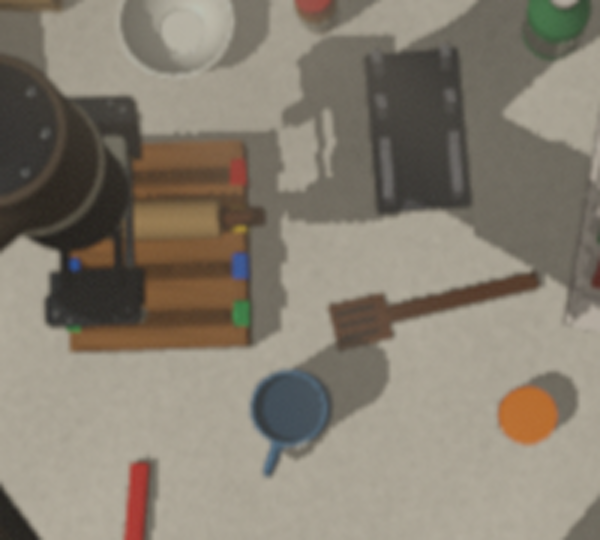

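```bash

python3 -m inch '[{"x":0.15,"y":-0.25,"z":0.85,"yaw":0.03},{"x":0.15,"y":-0.25,"z":0.85,"yaw":0.03},{"x":0.15,"y":-0.25,"z":0.85,"yaw":0.03},{"x":0.15,"y":-0.25,"z":0.85,"yaw":0.03},{"x":0,"y":0,"z":0.8,"yaw":0}]' | sed -n 2,3p
python3 -m inch '[{"x":0,"y":0,"z":0,"yaw":0},{"x":0,"y":0,"z":0,"yaw":0}]' | sed -n 2,3p
python3 to.py .556 .274 .12 -87; python3 to.py .556 .274 .062 -87
```

```text
tcp_pos: [0.5657, 0.2799, 0.1348]
eef_rot: [180.0, 3.0, -86.6]
tcp_pos: [0.5664, 0.2794, 0.1348]
eef_rot: [179.9, 3.0, -86.6]
t 5.78 pos [0.5664 0.2794 0.1348] rot [179.9   3.  -86.6] w 0.0878 F [-0.   0.8  0.9] | units x y z [0.22 0.43 0.58] yaw 0.09
t 5.78 pos [0.5664 0.2794 0.1348] rot [179.9   3.  -86.6] w 0.0878 F [-0.   0.8  0.9] | units x y z [0.34 0.42 2.9 ] yaw 0.09
```

```bash

python3 -m inch '[{"x":0.08,"y":0.14,"z":0.6,"yaw":0},{"x":0.08,"y":0.14,"z":0.6,"yaw":0},{"x":0.08,"y":0.14,"z":0.5,"yaw":0},{"x":0,"y":0,"z":0,"yaw":0}]' | sed -n 2,3p
python3 to.py .556 .274 .062 -87
```

```text
tcp_pos: [0.5613, 0.2783, 0.1022]
eef_rot: [-179.4, 3.4, -86.5]
t 6.12 pos [0.5613 0.2783 0.1022] rot [-179.4    3.4  -86.5] w 0.088 F [-0.2  0.4 -0.8] | units x y z [0.25 0.24 1.59] yaw 0.12
```

```bash

python3 -m inch '[{"x":0.15,"y":0.15,"z":0.7,"yaw":0},{"x":0.15,"y":0.15,"z":0.7,"yaw":0},{"x":0,"y":0,"z":0.4,"yaw":0},{"x":0,"y":0,"z":0,"yaw":0}]' | sed -n 2,3p
python3 to.py .556 .274 .062 -87
```

```text
tcp_pos: [0.5604, 0.2775, 0.0666]
eef_rot: [-178.6, 3.8, -86.3]
t 6.45 pos [0.5604 0.2775 0.0666] rot [-178.6    3.8  -86.3] w 0.0872 F [-0.6 -0.3  0.5] | units x y z [0.14 0.19 0.17] yaw 0.17
```

```bash

python3 -m inch '[{"x":0.1,"y":0.2,"z":0.15,"yaw":0.1},{"x":0,"y":0,"z":0,"yaw":0}]' | sed -n 2,3p
python3 -m inch '[{"x":0,"y":0,"z":0,"yaw":0},{"x":0,"y":0,"z":0,"yaw":0},{"x":0,"y":0,"z":0,"yaw":0},{"x":0,"y":0,"z":0,"yaw":0},{"x":0,"y":0,"z":0,"yaw":0}]' -0.3 25
python3 -m inch '[{"x":0,"y":0,"z":0,"yaw":0},{"x":0,"y":0,"z":0,"yaw":0},{"x":0,"y":0,"z":0,"yaw":0}]'
python3 -m inch '[{"x":0,"y":0,"z":-0.5,"yaw":0},{"x":0,"y":0,"z":-1,"yaw":0},{"x":0,"y":0,"z":-1,"yaw":0},{"x":0,"y":0,"z":-1,"yaw":0},{"x":0,"y":0,"z":-1,"yaw":0}]'
```

```text
tcp_pos: [0.5571, 0.2761, 0.0652]
eef_rot: [-178.5, 3.9, -86.7]
time_s: 7.03
tcp_pos: [0.559, 0.2777, 0.0692]
eef_rot: [-178.2, 4.1, -86.6]
contact_force: [-0.4, 0.5, 0.5]
gripper_width: 0.0597
time_s: 7.28
tcp_pos: [0.5548, 0.2771, 0.0686]
eef_rot: [-178.6, 4.0, -86.8]
contact_force: [-23.3, 6.3, 16.4]
gripper_width: 0.0398
time_s: 7.7
tcp_pos: [0.5462, 0.2663, 0.1754]
eef_rot: [-179.7, 3.4, -86.9]
contact_force: [0.3, 0.3, -1.4]
gripper_width: 0.0397
```

```bash

python3 -m inch '[{"x":0.6,"y":-0.6,"z":-0.4,"yaw":-0.15},{"x":1,"y":-0.6,"z":-0.4,"yaw":-0.15},{"x":1,"y":-0.6,"z":-0.4,"yaw":-0.15},{"x":1,"y":-0.6,"z":-0.4,"yaw":-0.15},{"x":1,"y":-0.6,"z":0,"yaw":-0.15}]' | sed -n 2,3p
python3 -m inch '[{"x":1,"y":-0.6,"z":0,"yaw":0},{"x":1,"y":-0.6,"z":0,"yaw":0},{"x":1,"y":-0.6,"z":0,"yaw":0},{"x":1,"y":-0.6,"z":0,"yaw":0},{"x":0.6,"y":-0.3,"z":0,"yaw":0}]' | sed -n 2,3p
python3 to.py .705 .018 .12 -83.7
```

```text
tcp_pos: [0.6314, 0.1569, 0.2176]
eef_rot: [-179.0, 3.7, -83.2]
tcp_pos: [0.715, 0.0435, 0.2094]
eef_rot: [-179.2, 3.7, -83.2]
t 8.53 pos [0.715  0.0435 0.2094] rot [-179.2    3.7  -83.2] w 0.0396 F [ 0.2  0.  -1.5] | units x y z [1.2  0.57 3.5 ] yaw 0.12
```

```bash

python3 -m inch '[{"x":0.35,"y":0.15,"z":0.8,"yaw":0.03},{"x":0.35,"y":0.15,"z":0.8,"yaw":0.03},{"x":0.35,"y":0.15,"z":0.8,"yaw":0.03},{"x":0.2,"y":0.1,"z":0.8,"yaw":0.03},{"x":0,"y":0,"z":0,"yaw":0}]' | sed -n 2,3p
python3 -m inch '[{"x":0,"y":0,"z":0,"yaw":0}]' | sed -n 2,3p
python3 to.py .705 .018 .12 -83.7
python3 - <<'E'
from h import *
im,d,K,P=cap("side"); save("side2.png",im,(150,150,350,320),3.5)
E
```

```text
tcp_pos: [0.7063, 0.0091, 0.1207]
eef_rot: [-179.4, 3.7, -84.2]
tcp_pos: [0.7059, 0.0087, 0.12]
eef_rot: [-179.6, 3.7, -84.2]
t 9.03 pos [0.7059 0.0087 0.12  ] rot [-179.6    3.7  -84.2] w 0.0394 F [ 1.6 -0.5  0.3] | units x y z [-0.37 -0.    0.02] yaw -0.12
```

View pics/side2.png

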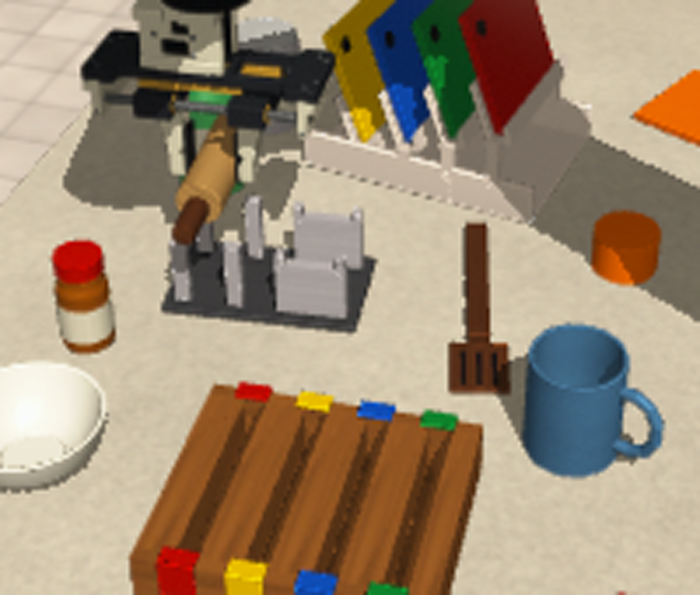

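```bash
python3 - <<'E'
from h import *
im,d,K,P=cap("side"); W=world(d,K,P); hsv=cv2.cvtColor(im,cv2.COLOR_RGB2HSV)
sub=np.zeros(d.shape,bool); sub[180:225,195:220]=1
q=W[sub&(W[...,2]>.085)&(W[...,2]<.16)&(W[...,1]>.0)]
print(len(q),q.min(0).round(3),q.max(0).round(3))
for lo in np.arange(.02,.14,.01):
    k=q[(q[:,1]>=lo)&(q[:,1]<lo+.01)]
    if len(k): print(lo.round(2),len(k),k.mean(0).round(4),'zmax',k[:,2].max().round(4))
E
python3 to.py .705 .018 .088 -83.7
```

```text
487 [0.675 0.    0.096] [0.745 0.107 0.16 ]
0.02 105 [0.7197 0.0232 0.1325] zmax 0.1598
0.03 28 [0.6963 0.0358 0.1262] zmax 0.134
0.04 30 [0.6944 0.0454 0.1265] zmax 0.1333
0.05 57 [0.6941 0.0566 0.1213] zmax 0.1332
0.06 56 [0.7017 0.0626 0.117 ] zmax 0.1331
0.07 15 [0.696  0.0757 0.1191] zmax 0.1229
0.08 16 [0.694  0.0848 0.1183] zmax 0.1244
0.09 18 [0.6943 0.095  0.1187] zmax 0.1235
0.1 32 [0.6955 0.1048 0.1151] zmax 0.1224
t 9.13 pos [0.7062 0.0093 0.1207] rot [-179.5    3.7  -84.2] w 0.0395 F [-0.3 -0.5 -1.1] | units x y z [-0.27  0.02  1.33] yaw -0.12
```

```bash

python3 -m inch '[{"x":-0.3,"y":0,"z":0.2,"yaw":-0.1},{"x":-0.3,"y":0,"z":0.2,"yaw":-0.1},{"x":-0.05,"y":0,"z":0.3,"yaw":0},{"x":0,"y":0,"z":0,"yaw":0}]' | sed -n 2,3p
python3 to.py .705 .024 .088 -83.7
```

```text
tcp_pos: [0.707, 0.0305, 0.1077]
eef_rot: [-179.0, 3.8, -83.1]
t 9.47 pos [0.707  0.0305 0.1077] rot [-179.     3.8  -83.1] w 0.0395 F [-0.   0.7 -2.1] | units x y z [0.3  0.12 0.77] yaw 0.14
```

```bash

python3 -m inch '[{"x":0.2,"y":0.12,"z":0.3,"yaw":0.1},{"x":0,"y":0,"z":0.3,"yaw":0},{"x":0,"y":0,"z":0.1,"yaw":0},{"x":0,"y":0,"z":0,"yaw":0}]' | sed -n 2,4p
python3 to.py .705 .024 .088 -83.7
```

```text
tcp_pos: [0.7048, 0.0273, 0.0888]
eef_rot: [-179.0, 3.8, -83.5]
contact_force: [-0.1, -0.9, -1.2]
t 9.8 pos [0.7048 0.0273 0.0888] rot [-179.     3.8  -83.5] w 0.0392 F [-0.1 -0.9 -1.2] | units x y z [0.14 0.01 0.02] yaw 0.06
```

```bash

python3 -m inch '[{"x":0.05,"y":0,"z":0.12,"yaw":0},{"x":0,"y":0,"z":0.05,"yaw":0}]' | sed -n 2,4p
python3 -m inch '[{"x":0,"y":0,"z":0.1,"yaw":0},{"x":0,"y":0,"z":0.05,"yaw":0}]' | sed -n 2,4p
```

```text
tcp_pos: [0.7046, 0.0266, 0.0868]
eef_rot: [-179.0, 3.8, -83.4]
contact_force: [-4.5, 0.2, 6.8]
tcp_pos: [0.7045, 0.0266, 0.0869]
eef_rot: [-178.9, 3.8, -83.4]
contact_force: [-2.5, 1.2, 2.6]
```

```bash

python3 -m inch '[{"x":0,"y":0,"z":0,"yaw":0},{"x":0,"y":0,"z":0,"yaw":0},{"x":0,"y":0,"z":0,"yaw":0},{"x":0,"y":0,"z":0,"yaw":0}]' 0.4 | sed -n 2,5p
python3 -m inch '[{"x":0,"y":0,"z":-0.3,"yaw":0},{"x":0,"y":0,"z":-1,"yaw":0},{"x":0,"y":0,"z":-1,"yaw":0},{"x":0,"y":0,"z":-1,"yaw":0},{"x":0,"y":0,"z":-1,"yaw":0}]' | sed -n 2,5p
python3 -m inch '[{"x":0,"y":0,"z":-1,"yaw":0},{"x":0,"y":0,"z":-1,"yaw":0},{"x":0,"y":0.5,"z":-1,"yaw":0},{"x":1,"y":1,"z":-1,"yaw":0},{"x":1,"y":1,"z":0,"yaw":0}]' | sed -n 2,5p
python3 - <<'E'
from h import *
im,d,K,P=cap("side"); save("side3.png",im,(150,100,430,320),2.8); W=world(d,K,P)
sub=np.zeros(d.shape,bool); sub[180:270,190:250]=1
q=W[sub&(W[...,2]>.078)&(W[...,2]<.12)&(W[...,1]>-.1)]
print(len(q),q.min(0).round(3),q.max(0).round(3))
for lo in np.arange(-.1,.14,.02):
    k=q[(q[:,1]>=lo)&(q[:,1]<lo+.02)]
    if len(k): print(lo.round(2),len(k),k.mean(0).round(4),'zmax',k[:,2].max().round(4))
E
```

```text
tcp_pos: [0.706, 0.026, 0.0888]
eef_rot: [-178.7, 3.8, -83.4]
contact_force: [0.4, -0.0, -0.2]
gripper_width: 0.059
tcp_pos: [0.7012, 0.0176, 0.1928]
eef_rot: [-179.5, 3.7, -83.5]
contact_force: [1.3, 0.1, -0.5]
gripper_width: 0.0615
tcp_pos: [0.6489, -0.0431, 0.2994]
eef_rot: [-179.0, 3.5, -83.2]
contact_force: [0.8, -2.1, 0.7]
gripper_width: 0.0616
571 [ 0.68  -0.1    0.078] [0.789 0.127 0.106]
-0.1 76 [ 0.7642 -0.0949  0.092 ] zmax 0.1057
-0.08 21 [ 0.7119 -0.0708  0.0871] zmax 0.0924
-0.06 10 [ 0.7093 -0.0541  0.0904] zmax 0.0954
-0.04 48 [ 0.7046 -0.0298  0.0952] zmax 0.1019
-0.02 56 [ 0.7022 -0.0096  0.0945] zmax 0.1018
0.0 51 [0.7017 0.0103 0.0953] zmax 0.1015
0.02 56 [0.6971 0.0299 0.0944] zmax 0.1042
0.04 61 [0.6969 0.0494 0.0947] zmax 0.1015
0.06 92 [0.6962 0.0725 0.0921] zmax 0.1024
0.08 42 [0.6969 0.087  0.0887] zmax 0.1027
0.1 38 [0.6927 0.11   0.0867] zmax 0.0928
0.12 20 [0.6939 0.1231 0.0843] zmax 0.0903
```

View pics/side3.png

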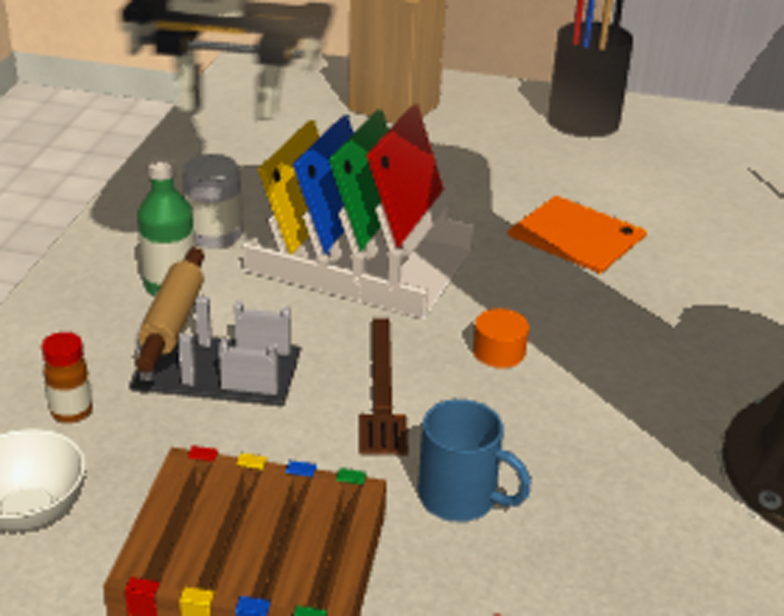

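```bash

python3 -m inch '[{"x":1,"y":0.8,"z":0,"yaw":0.6},{"x":1,"y":0.8,"z":0,"yaw":0.6},{"x":1,"y":0.8,"z":0,"yaw":0.6},{"x":1,"y":0.6,"z":0,"yaw":0.6},{"x":1,"y":0.4,"z":0,"yaw":0.6}]' -0.27 | sed -n 2,5p
python3 to.py .5245 -.236 .26 -99.2
```

```text
tcp_pos: [0.5601, -0.1783, 0.2929]
eef_rot: [-179.6, 3.7, -95.6]
contact_force: [0.6, -0.7, 0.3]
gripper_width: 0.0345
t 11.77 pos [ 0.5601 -0.1783  0.2929] rot [-179.6    3.7  -95.6] w 0.0345 F [ 0.6 -0.7  0.3] | units x y z [2.52 1.2  1.14] yaw 0.89
```

```bash

python3 -m inch '[{"x":0.7,"y":0.3,"z":0.3,"yaw":0.25},{"x":0.7,"y":0.3,"z":0.3,"yaw":0.25},{"x":0.6,"y":0.3,"z":0.3,"yaw":0.2},{"x":0.2,"y":0.1,"z":0.2,"yaw":0},{"x":0,"y":0,"z":0,"yaw":0}]' | sed -n 2,5p
python3 -m inch '[{"x":0,"y":0,"z":0,"yaw":0}]'>/dev/null
python3 to.py .5245 -.236 .24 -99.2
python3 - <<'E'
from h import *
im,d,K,P=cap("side"); save("side4.png",im,(230,50,430,220),3.5); np.savez('s4.npz',im=im,d=d,K=K,P=P)
W=world(d,K,P); hsv=cv2.cvtColor(im,cv2.COLOR_RGB2HSV); H,S,V=[hsv[...,i].astype(int) for i in range(3)]
sub=np.zeros(d.shape,bool); sub[100:200,240:340]=1
for c,m in dict(red=(H<6)|(H>172),green=(H>55)&(H<88),blue=(H>100)&(H<122),yellow=(H>22)&(H<34)).items():
    m=m&(S>110)&(V>40)&sub; q=W[m]; q=q[q[:,2]>.05]; k=q[q[:,1]>np.percentile(q[:,1],97)-.01]
    k=q[q[:,1].argsort()[-60:]]; t=k[k[:,2].argmax()]
    print(c,len(q),'ymax',np.percentile(q[:,1],99).round(4),'hi',q[q[:,2].argsort()[-15:]].mean(0).round(4),'+y top',t.round(4))
E
```

```text
tcp_pos: [0.5243, -0.2352, 0.2638]
eef_rot: [-179.6, 3.7, -99.0]
contact_force: [-0.5, 0.0, 0.4]
gripper_width: 0.032
t 12.27 pos [ 0.5243 -0.2355  0.2641] rot [-179.6    3.7  -99.1] w 0.0319 F [0.6 0.3 0.3] | units x y z [ 0.08 -0.01  0.96] yaw 0.03
red 768 ymax -0.1604 hi [ 0.527  -0.2138  0.1936] +y top [ 0.5345 -0.1643  0.1799]
green 476 ymax -0.1689 hi [ 0.5708 -0.2291  0.1767] +y top [ 0.5789 -0.1729  0.1719]
blue 477 ymax -0.1753 hi [ 0.6146 -0.2483  0.1595] +y top [ 0.6213 -0.1816  0.1498]
yellow 429 ymax -0.182 hi [ 0.6537 -0.2346  0.146 ] +y top [ 0.5383 -0.1658  0.1855]
```

View pics/side4.png

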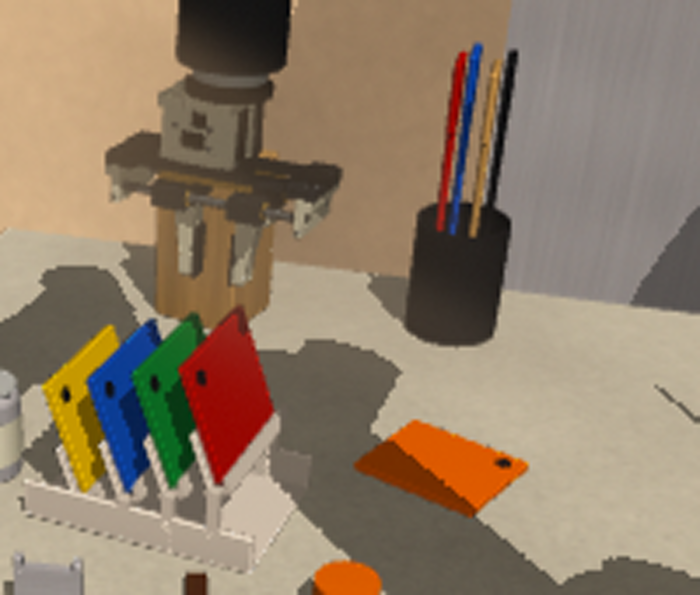

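```bash

python3 -m inch '[{"x":0.05,"y":0.03,"z":0.6,"yaw":0},{"x":0.05,"y":0.03,"z":0.6,"yaw":0},{"x":0.05,"y":0,"z":0.6,"yaw":0},{"x":0.05,"y":0,"z":0.6,"yaw":0},{"x":0,"y":0,"z":0.2,"yaw":0}]' | sed -n 2,5p
python3 -m inch '[{"x":0,"y":0,"z":0,"yaw":0}]'>/dev/null
python3 to.py .5225 -.236 .18 -99.2
```

```text
tcp_pos: [0.5291, -0.2329, 0.2017]
eef_rot: [-179.0, 3.7, -98.6]
contact_force: [-0.6, -2.1, -0.5]
gripper_width: 0.0321
t 12.82 pos [ 0.5294 -0.2321  0.201 ] rot [-179.1    3.7  -98.6] w 0.0319 F [-0.2 -1.  -0.1] | units x y z [0.25 0.26 0.82] yaw 0.15
```

```bash

python3 -m inch '[{"x":0.2,"y":0.35,"z":0,"yaw":0.12},{"x":0.05,"y":0.05,"z":0.4,"yaw":0},{"x":0.03,"y":0.05,"z":0.4,"yaw":0},{"x":0,"y":0,"z":0.1,"yaw":0},{"x":0,"y":0,"z":0,"yaw":0}]' | sed -n 2,5p
python3 to.py .5225 -.236 .18 -99.2
```

```text
tcp_pos: [0.5192, -0.2353, 0.1788]
eef_rot: [-178.9, 3.6, -98.9]
contact_force: [0.7, 0.1, 0.5]
gripper_width: 0.0321
t 13.23 pos [ 0.5192 -0.2353  0.1788] rot [-178.9    3.6  -98.9] w 0.0321 F [0.7 0.1 0.5] | units x y z [ 0.   -0.14 -0.05] yaw 0.07
```

```bash

python3 -m inch '[{"x":0,"y":0,"z":0,"yaw":0},{"x":0,"y":0,"z":0,"yaw":0},{"x":0,"y":0,"z":0,"yaw":0}]' -1 8 | sed -n 2,5p
python3 -m inch '[{"x":0,"y":0,"z":0,"yaw":0},{"x":0,"y":0,"z":0,"yaw":0}]' | sed -n 2,5p
python3 to.py .5225 -.236 .18 -99.2
```

```text
tcp_pos: [0.5196, -0.2355, 0.1792]
eef_rot: [-178.9, 3.6, -98.9]
contact_force: [-0.8, -0.4, -0.6]
gripper_width: 0.0185
tcp_pos: [0.5192, -0.2355, 0.1793]
eef_rot: [-178.9, 3.6, -98.9]
contact_force: [-0.8, 1.1, 1.0]
gripper_width: 0.0185
t 13.65 pos [ 0.5192 -0.2355  0.1793] rot [-178.9    3.6  -98.9] w 0.0185 F [-0.8  1.1  1. ] | units x y z [-0.   -0.13 -0.02] yaw 0.07
```

```bash

python3 -m inch '[{"x":0,"y":0.3,"z":-0.05,"yaw":0},{"x":0,"y":0.3,"z":-0.05,"yaw":0}]' | sed -n 2,5p
python3 -m inch '[{"x":0,"y":0.3,"z":-0.05,"yaw":0},{"x":0,"y":0.3,"z":-0.05,"yaw":0}]' | sed -n 2,5p
```

```text
tcp_pos: [0.5056, -0.2334, 0.1823]
eef_rot: [-178.8, 3.6, -98.9]
contact_force: [-0.7, 1.2, 2.8]
gripper_width: 0.015
tcp_pos: [0.4884, -0.2307, 0.1847]
eef_rot: [-178.9, 3.6, -98.9]
contact_force: [-0.9, 0.3, -0.4]
gripper_width: 0.0107
```

```bash

python3 -m inch '[{"x":0,"y":0.12,"z":0,"yaw":0},{"x":0,"y":0,"z":0,"yaw":0}]' -1 35 | sed -n 2,5p
python3 -m inch '[{"x":0,"y":0,"z":-0.3,"yaw":0},{"x":0,"y":0,"z":-0.6,"yaw":0},{"x":0,"y":0,"z":-0.8,"yaw":0},{"x":0,"y":0,"z":-0.8,"yaw":0},{"x":0,"y":0,"z":-0.8,"yaw":0}]' | sed -n 2,5p
python3 - <<'E'
from h import *
im,d,K,P=cap("side"); save("side5.png",im,(230,30,430,200),3.5)
E
```

```text
tcp_pos: [0.4838, -0.23, 0.1854]
eef_rot: [-178.7, 3.6, -98.9]
contact_force: [0.3, -0.0, -2.7]
gripper_width: 0.0096
tcp_pos: [0.4781, -0.2341, 0.2664]
eef_rot: [-179.3, 3.7, -99.0]
contact_force: [-0.3, -0.2, -1.7]
gripper_width: 0.0096
```

View pics/side5.png

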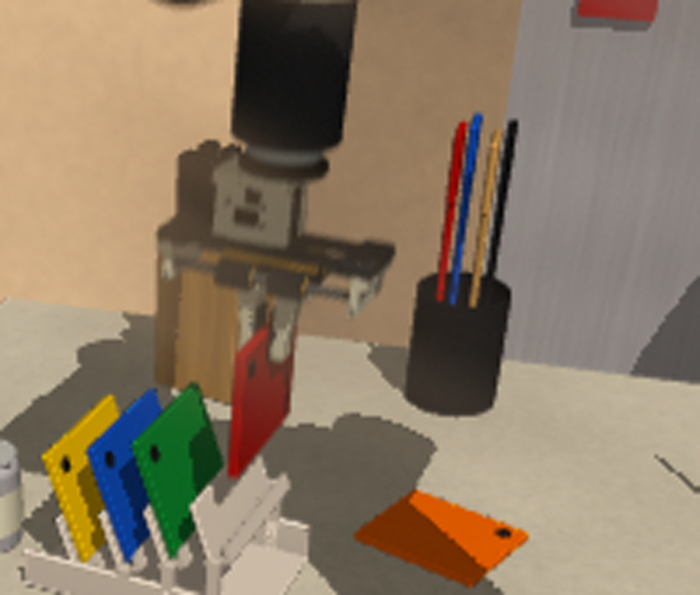

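```bash

python3 -m inch '[{"x":-0.5,"y":0,"z":-0.2,"yaw":-0.2},{"x":-1,"y":-0.2,"z":-0.2,"yaw":-0.2},{"x":-1,"y":-0.2,"z":0,"yaw":-0.2},{"x":-1,"y":-0.2,"z":0,"yaw":-0.2},{"x":-1,"y":-0.2,"z":0,"yaw":-0.2}]' | sed -n 2,3p
for i in 1 2; do python3 -m inch '[{"x":-1,"y":-0.2,"z":0,"yaw":-0.15},{"x":-1,"y":-0.2,"z":0,"yaw":-0.15},{"x":-1,"y":-0.2,"z":0,"yaw":-0.15},{"x":-1,"y":-0.2,"z":0,"yaw":-0.15},{"x":-1,"y":-0.2,"z":0,"yaw":-0.15}]' | sed -n 2,5p; done
python3 to.py .604 .279 .22 -87
```

```text
tcp_pos: [0.5129, -0.1261, 0.2917]
eef_rot: [-178.7, 3.5, -95.1]
tcp_pos: [0.5453, 0.005, 0.3001]
eef_rot: [-178.7, 3.4, -91.8]
contact_force: [-0.1, -0.3, -1.2]
gripper_width: 0.0101
tcp_pos: [0.5696, 0.1381, 0.3077]
eef_rot: [-178.8, 3.2, -88.5]
contact_force: [0.9, 0.1, -2.2]
gripper_width: 0.0097
t 15.87 pos [0.5696 0.1381 0.3077] rot [-178.8    3.2  -88.5] w 0.0097 F [ 0.9  0.1 -2.2] | units x y z [-5.39 -1.44  3.85] yaw -0.38
```

```bash

python3 -m inch '[{"x":-1,"y":-0.3,"z":0.2,"yaw":-0.1},{"x":-1,"y":-0.3,"z":0.3,"yaw":-0.1},{"x":-1,"y":-0.3,"z":0.4,"yaw":-0.1},{"x":-1,"y":-0.2,"z":0.5,"yaw":-0.05},{"x":-0.8,"y":-0.1,"z":0.5,"yaw":0}]' | sed -n 2,3p
python3 -m inch '[{"x":0,"y":0,"z":0.5,"yaw":0},{"x":0,"y":0,"z":0.5,"yaw":0},{"x":0,"y":0,"z":0,"yaw":0}]' | sed -n 2,3p
python3 to.py .604 .279 .20 -87
cat > bd.py <<'E'
import sys
from h import *
from scipy.spatial.transform import Rotation as Ro
# held board: side-camera points near the tool -> centre along board y, plane, bottom
c=sys.argv[1]; s=r.get_state(); t=s['tcp_pos']
im,d,K,P=cap("side"); W=world(d,K,P); hsv=cv2.cvtColor(im,cv2.COLOR_RGB2HSV); H,S,V=[hsv[...,i].astype(int) for i in range(3)]
m=dict(red=(H<6)|(H>172),green=(H>55)&(H<88),blue=(H>95)&(H<125),yellow=(H>20)&(H<34))[c]&(S>110)&(V>35)
th=np.radians(s['eef_rot'][2]+90); ex=np.array([np.cos(th),np.sin(th),0]); ey=np.array([-ex[1],ex[0],0])
D=W-t; X,Y,Z=D@ex,D@ey,D[...,2]
k=m&(abs(X)<.035)&(abs(Y)<.095)&(Z>-.13)&(Z<.03)
n,l,st,_=cv2.connectedComponentsWithStats(k.astype(np.uint8)); k=l==1+st[1:,4].argmax()
X,Y,Z=X[k],Y[k],Z[k]; print(c,'pts',len(X),'rel tcp: y %.4f..%.4f mid %.4f'%(*np.percentile(Y,[.5,99.5]),np.percentile(Y,[.5,99.5]).mean()),'zmin %.4f zmax %.4f'%tuple(np.percentile(Z,[.5,99.5])),'xmed %.4f'%np.median(X))
hi=Z>-.03; lo=Z<-.07
print('x hi/lo',np.median(X[hi]).round(4),np.median(X[lo]).round(4),'x at +y/-y',np.median(X[Y>.03]).round(4),np.median(X[Y<-.03]).round(4))
e=np.abs(Y)<.2
for b in(-.06,0,.06):
    q=abs(Y-b)<.012; print('bottom at y',b,np.percentile(Z[q],1).round(4) if q.any() else None)
E
python3 bd.py red
```

```text
tcp_pos: [0.5952, 0.2713, 0.269]
eef_rot: [-178.6, 3.2, -86.8]
tcp_pos: [0.593, 0.279, 0.238]
eef_rot: [-179.0, 3.0, -86.4]
t 16.53 pos [0.593 0.279 0.238] rot [-179.     3.   -86.4] w 0.0099 F [-0.4 -0.3 -3.2] | units x y z [ 0.11 -0.41  1.52] yaw 0.14
red pts 888 rel tcp: y -0.0677..0.0706 mid 0.0014 zmin -0.1025 zmax 0.0176 xmed -0.0039
x hi/lo -0.0042 -0.0036 x at +y/-y -0.0036 -0.004
bottom at y -0.06 -0.1004
bottom at y 0 -0.102
bottom at y 0.06 -0.1016
```

```bash

python3 -m inch '[{"x":0.1,"y":-0.3,"z":0.5,"yaw":0.14},{"x":0.05,"y":-0.15,"z":0.7,"yaw":0},{"x":0.05,"y":0,"z":0.7,"yaw":0},{"x":0.05,"y":0,"z":0.6,"yaw":0},{"x":0,"y":0,"z":0,"yaw":0}]' | sed -n 2,3p
python3 -m inch '[{"x":0,"y":0,"z":0,"yaw":0}]' >/dev/null
python3 to.py .604 .277 .165 -87
```

```text
tcp_pos: [0.6094, 0.2765, 0.1779]
eef_rot: [-178.7, 3.2, -87.1]
t 17.08 pos [0.61   0.276  0.1781] rot [-178.7    3.1  -87.1] w 0.0099 F [ 0.9 -0.2 -1.5] | units x y z [-0.02  0.25  0.52] yaw -0.04
```

```bash

python3 -m inch '[{"x":0,"y":0.25,"z":0.3,"yaw":0},{"x":0,"y":0.05,"z":0.3,"yaw":0},{"x":0,"y":0,"z":0,"yaw":0}]' | sed -n 2,3p
python3 to.py .604 .277 .108 -87; python3 bd.py red
```

```text
tcp_pos: [0.6036, 0.2763, 0.1643]
eef_rot: [-178.5, 3.2, -87.2]
t 17.33 pos [0.6036 0.2763 0.1643] rot [-178.5    3.2  -87.2] w 0.0099 F [-1.   0.9 -2.9] | units x y z [0.1  0.04 2.25] yaw -0.05
red pts 833 rel tcp: y -0.0844..0.0711 mid -0.0067 zmin -0.1167 zmax 0.0193 xmed -0.0034
x hi/lo -0.004 -0.0029 x at +y/-y -0.0032 -0.0037
bottom at y -0.06 -0.1194
bottom at y 0 -0.1023
bottom at y 0.06 -0.1015
```

```bash

python3 -m inch '[{"x":0.02,"y":0.03,"z":0.4,"yaw":0},{"x":0.02,"y":0.03,"z":0.4,"yaw":0},{"x":0,"y":0.03,"z":0.3,"yaw":0}]' | sed -n 2,4p
python3 to.py .604 .277 .108 -87
```

```text
tcp_pos: [0.6051, 0.2784, 0.1425]
eef_rot: [-178.0, 3.5, -87.1]
contact_force: [-1.7, 3.0, 10.1]
t 17.63 pos [0.6051 0.2784 0.1425] rot [-178.     3.5  -87.1] w 0.0104 F [-1.7  3.  10.1] | units x y z [0.14 0.1  1.37] yaw -0.01
```

```bash

python3 -m inch '[{"x":0.05,"y":0.18,"z":-0.1,"yaw":0},{"x":0,"y":0.05,"z":0.2,"yaw":0},{"x":0,"y":0.03,"z":0.2,"yaw":0}]' | sed -n 2,4p
python3 to.py .601 .277 .108 -87
```

```text
tcp_pos: [0.5981, 0.2775, 0.1334]
eef_rot: [-178.0, 3.5, -87.0]
contact_force: [0.8, -0.1, -1.4]
t 17.88 pos [0.5981 0.2775 0.1334] rot [-178.     3.5  -87. ] w 0.0099 F [ 0.8 -0.1 -1.4] | units x y z [ 0.09 -0.08  1.02] yaw -0.01
```

```bash

python3 -m inch '[{"x":0,"y":0,"z":0.35,"yaw":0},{"x":0,"y":0,"z":0.35,"yaw":0}]' | sed -n 2,4p
python3 -m inch '[{"x":0,"y":0,"z":0.35,"yaw":0},{"x":0,"y":0,"z":0.2,"yaw":0}]' | sed -n 2,4p
```

```text
tcp_pos: [0.599, 0.279, 0.1149]
eef_rot: [-177.9, 3.5, -87.0]
contact_force: [0.4, 0.1, -2.1]
tcp_pos: [0.6037, 0.2803, 0.1058]
eef_rot: [-177.4, 3.5, -86.8]
contact_force: [-8.9, -13.4, 58.6]
```

```bash

python3 -m inch '[{"x":0,"y":0.08,"z":-0.12,"yaw":0},{"x":0,"y":0,"z":0,"yaw":0}]' | sed -n 2,4p
python3 -m inch '[{"x":0,"y":0,"z":0,"yaw":0},{"x":0,"y":0,"z":0,"yaw":0},{"x":0,"y":0,"z":0,"yaw":0}]' -0.3 20 | sed -n 2,5p
python3 -m inch '[{"x":0,"y":0,"z":-0.5,"yaw":0},{"x":0,"y":0,"z":-1,"yaw":0},{"x":0,"y":0,"z":-1,"yaw":0},{"x":0,"y":0,"z":-1,"yaw":0},{"x":0,"y":0,"z":-1,"yaw":0}]' | sed -n 2,4p
python3 -m inch '[{"x":0.5,"y":0.2,"z":-1,"yaw":0.2},{"x":1,"y":0.2,"z":-1,"yaw":0.2},{"x":1,"y":0.2,"z":-0.5,"yaw":0.2},{"x":1,"y":0.1,"z":0,"yaw":0.2},{"x":1,"y":0.1,"z":0,"yaw":0.2}]' | sed -n 2,4p
cat > chk.py <<'E'
import sys
from h import *
# seated boards in the rack, rack frame, from both cameras
Rk=np.array([.5322,.275]); th=np.radians(3.05); ex=np.array([np.cos(th),np.sin(th)]); ey=np.array([-ex[1],ex[0]])
for cam in("side","top"):
    im,d,K,P=cap(cam); W=world(d,K,P); hsv=cv2.cvtColor(im,cv2.COLOR_RGB2HSV); H,S,V=[hsv[...,i].astype(int) for i in range(3)]
    D=W[...,:2]-Rk; X,Y,Z=D@ex,D@ey,W[...,2]
    for c in sys.argv[1:]:
        m=dict(red=(H<6)|(H>172),green=(H>55)&(H<88),blue=(H>95)&(H<125),yellow=(H>20)&(H<34))[c]&(S>100)&(V>35)&(abs(X)<.11)&(abs(Y)<.1)&(Z>.06)&(Z<.2)
        x,y,z=X[m],Y[m],Z[m]
        if len(x)<20: print(cam,c,'few',len(x)); continue
        q=lambda a,p:np.percentile(a,p).round(4)
        print(cam,c,len(x),'x hi/lo',np.median(x[z>q(z,80)]).round(4),np.median(x[z<q(z,20)]).round(4),'y',q(y,1),q(y,99),'ztop',q(z,98))
E
python3 chk.py red
```

```text
tcp_pos: [0.6005, 0.2789, 0.108]
eef_rot: [-177.5, 3.4, -86.8]
contact_force: [-3.8, -0.5, -0.5]
tcp_pos: [0.6009, 0.279, 0.1062]
eef_rot: [-177.5, 3.4, -86.8]
contact_force: [0.6, -0.3, -0.2]
gripper_width: 0.024
tcp_pos: [0.5948, 0.2704, 0.2165]
eef_rot: [-178.1, 2.9, -86.9]
contact_force: [0.5, 1.2, 0.0]
tcp_pos: [0.5789, 0.1552, 0.2871]
eef_rot: [-177.4, 3.4, -90.6]
contact_force: [-0.0, 0.0, -0.6]
side red 631 x hi/lo 0.0714 0.067 y -0.0688 0.0698 ztop 0.1267
top red few 0
```

```bash

for i in 1 2 3; do python3 -m inch '[{"x":1,"y":-0.05,"z":0,"yaw":0.14},{"x":1,"y":-0.05,"z":0,"yaw":0.14},{"x":1,"y":-0.05,"z":0,"yaw":0.14},{"x":1,"y":-0.05,"z":0,"yaw":0.14},{"x":1,"y":-0.05,"z":0,"yaw":0.14}]' -0.27 | sed -n 2,3p; done
python3 to.py .563 -.2427 .22 -99.2
```

```text
tcp_pos: [0.5822, 0.0272, 0.2843]
eef_rot: [-177.3, 3.7, -93.4]
tcp_pos: [0.5796, -0.1027, 0.28]
eef_rot: [-177.2, 3.8, -96.1]
tcp_pos: [0.5709, -0.233, 0.2752]
eef_rot: [-177.1, 3.9, -99.0]
t 20.82 pos [ 0.5709 -0.233   0.2752] rot [-177.1    3.9  -99. ] w 0.0318 F [ 0.1  0.3 -0.2] | units x y z [0.58 0.36 2.16] yaw 0.06
```

```bash

python3 -m inch '[{"x":0.3,"y":0.2,"z":0.4,"yaw":0.06},{"x":0.3,"y":0.2,"z":0.6,"yaw":0},{"x":0.1,"y":0.1,"z":0.6,"yaw":0},{"x":0.05,"y":0.05,"z":0.6,"yaw":0},{"x":0,"y":0,"z":0,"yaw":0}]' | sed -n 2,3p
python3 -m inch '[{"x":0,"y":0,"z":0,"yaw":0}]' >/dev/null
python3 to.py .563 -.2427 .19 -99.2
```

```text
tcp_pos: [0.5575, -0.2516, 0.218]
eef_rot: [-177.0, 3.9, -99.5]
t 21.32 pos [ 0.5575 -0.2515  0.2181] rot [-177.     3.8  -99.5] w 0.0319 F [0.6 0.7 1. ] | units x y z [-0.31 -0.1   1.15] yaw -0.08
```

```bash

python3 -m inch '[{"x":-0.2,"y":-0.15,"z":0.4,"yaw":-0.06},{"x":0,"y":0,"z":0.6,"yaw":0},{"x":0,"y":0,"z":0.4,"yaw":0},{"x":0,"y":0,"z":0,"yaw":0}]' | sed -n 2,3p
python3 to.py .563 -.2427 .162 -99.2
```

```text
tcp_pos: [0.5677, -0.2434, 0.1853]
eef_rot: [-176.7, 3.8, -99.1]
t 21.65 pos [ 0.5677 -0.2434  0.1853] rot [-176.7    3.8  -99.1] w 0.0317 F [-0.5  1.2 -0.7] | units x y z [0.06 0.24 0.92] yaw 0.02
```

```bash

python3 -m inch '[{"x":0.03,"y":0.2,"z":0,"yaw":0},{"x":0.03,"y":0.05,"z":0.4,"yaw":0},{"x":0.03,"y":0.05,"z":0.4,"yaw":0},{"x":0,"y":0,"z":0.15,"yaw":0},{"x":0,"y":0,"z":0,"yaw":0}]' | sed -n 2,4p
python3 -m inch '[{"x":0,"y":0,"z":0,"yaw":0},{"x":0,"y":0,"z":0,"yaw":0},{"x":0,"y":0,"z":0,"yaw":0},{"x":0,"y":0,"z":0,"yaw":0}]' -1 8 | sed -n 2,5p
```

```text
tcp_pos: [0.5623, -0.2423, 0.1605]
eef_rot: [-176.5, 3.8, -99.0]
contact_force: [0.7, 0.3, 0.2]
tcp_pos: [0.5625, -0.2426, 0.1609]
eef_rot: [-176.5, 3.8, -99.0]
contact_force: [-1.0, 1.0, 0.3]
gripper_width: 0.0198
```

```bash

python3 -m inch '[{"x":0,"y":0.3,"z":-0.05,"yaw":0},{"x":0,"y":0.3,"z":-0.05,"yaw":0}]' | sed -n 2,5p
python3 -m inch '[{"x":0,"y":0.3,"z":-0.05,"yaw":0},{"x":0,"y":0.3,"z":-0.05,"yaw":0}]' | sed -n 2,5p
python3 -m inch '[{"x":0,"y":0.2,"z":-0.03,"yaw":0},{"x":0,"y":0,"z":0,"yaw":0}]' -1 20| sed -n 2,5p
```

```text
tcp_pos: [0.5487, -0.2405, 0.1635]
eef_rot: [-176.4, 3.7, -99.0]
contact_force: [0.0, 2.6, 3.3]
gripper_width: 0.0161
tcp_pos: [0.5312, -0.2377, 0.1651]
eef_rot: [-176.5, 3.8, -99.0]
contact_force: [-1.3, 0.4, -0.8]
gripper_width: 0.0112
tcp_pos: [0.5247, -0.2368, 0.1661]
eef_rot: [-176.3, 3.8, -99.0]
contact_force: [3.6, -1.3, -3.5]
gripper_width: 0.0103
```

```bash

python3 -m inch '[{"x":0,"y":0,"z":-0.3,"yaw":0},{"x":0,"y":0,"z":-0.8,"yaw":0},{"x":0,"y":0,"z":-1,"yaw":0},{"x":0,"y":0,"z":-1,"yaw":0},{"x":0,"y":0,"z":-1,"yaw":0}]' -1 35 | sed -n 2,5p
python3 -m inch '[{"x":-0.5,"y":0.1,"z":-0.6,"yaw":-0.2},{"x":-1,"y":0.2,"z":-0.4,"yaw":-0.2},{"x":-1,"y":0.2,"z":0,"yaw":-0.2},{"x":-1,"y":0.2,"z":0,"yaw":-0.2},{"x":-1,"y":0.2,"z":0,"yaw":-0.2}]' | sed -n 2,3p
for i in 1 2; do python3 -m inch '[{"x":-1,"y":0.15,"z":0,"yaw":-0.15},{"x":-1,"y":0.15,"z":0,"yaw":-0.15},{"x":-1,"y":0.15,"z":0,"yaw":-0.15},{"x":-1,"y":0.15,"z":0,"yaw":-0.15},{"x":-1,"y":0.15,"z":0,"yaw":-0.15}]' | sed -n 2,5p; done
python3 to.py .46 .271 .22 -87
```

```text
tcp_pos: [0.5133, -0.2414, 0.2653]
eef_rot: [-177.0, 3.9, -99.1]
contact_force: [1.5, 0.3, -2.5]
gripper_width: 0.0097
tcp_pos: [0.5033, -0.1304, 0.3038]
eef_rot: [-176.5, 3.5, -95.4]
tcp_pos: [0.4897, 0.0002, 0.3107]
eef_rot: [-176.5, 3.2, -92.3]
contact_force: [0.3, -0.7, -1.8]
gripper_width: 0.0097
tcp_pos: [0.4692, 0.13, 0.3167]
eef_rot: [-176.6, 2.9, -89.2]
contact_force: [0.4, 0.5, -1.6]
gripper_width: 0.0099
t 24.57 pos [0.4692 0.13   0.3167] rot [-176.6    2.9  -89.2] w 0.0099 F [ 0.4  0.5 -1.6] | units x y z [-5.44  0.53  4.13] yaw -0.54
```

```bash

python3 -m inch '[{"x":-1,"y":0.1,"z":0.2,"yaw":-0.15},{"x":-1,"y":0.1,"z":0.3,"yaw":-0.15},{"x":-1,"y":0.1,"z":0.4,"yaw":-0.1},{"x":-1,"y":0.1,"z":0.5,"yaw":-0.1},{"x":-0.9,"y":0.1,"z":0.5,"yaw":0}]' | sed -n 2,3p
python3 -m inch '[{"x":0,"y":0,"z":0.6,"yaw":0},{"x":0,"y":0,"z":0.6,"yaw":0},{"x":0,"y":0,"z":0,"yaw":0}]' | sed -n 2,3p
python3 to.py .455 .271 .20 -87; python3 bd.py green
```

```text
tcp_pos: [0.4529, 0.2599, 0.277]
eef_rot: [-176.3, 2.9, -87.0]
tcp_pos: [0.4523, 0.265, 0.2433]
eef_rot: [-176.6, 2.7, -86.7]
t 25.23 pos [0.4523 0.265  0.2433] rot [-176.6    2.7  -86.7] w 0.0097 F [-0.4 -0.6 -1.4] | units x y z [-0.15 -0.02  1.74] yaw 0.07
green pts 520 rel tcp: y -0.0613..0.0706 mid 0.0046 zmin -0.0967 zmax 0.0207 xmed -0.0010
x hi/lo -0.0023 0.0002 x at +y/-y -0.0007 -0.0004
bottom at y -0.06 -0.0957
bottom at y 0 -0.0931
bottom at y 0.06 -0.0962
```

```bash

python3 -m inch '[{"x":-0.1,"y":0,"z":0.5,"yaw":0.07},{"x":0,"y":0,"z":0.7,"yaw":0},{"x":0.05,"y":0,"z":0.7,"yaw":0},{"x":0.05,"y":0,"z":0.7,"yaw":0},{"x":0,"y":0,"z":0,"yaw":0}]' | sed -n 2,3p
python3 -m inch '[{"x":0,"y":0,"z":0,"yaw":0}]' >/dev/null
python3 to.py .4545 .2705 .16 -87
```

```text
tcp_pos: [0.4592, 0.2681, 0.1846]
eef_rot: [-176.2, 2.9, -87.1]
t 25.78 pos [0.4597 0.2679 0.1857] rot [-176.2    2.9  -87.1] w 0.0094 F [ 0.4 -0.3 -1.3] | units x y z [-0.06  0.27  1.01] yaw -0.02
```

```bash

python3 -m inch '[{"x":-0.1,"y":0.2,"z":0.3,"yaw":0},{"x":0,"y":0.05,"z":0.4,"yaw":0},{"x":0,"y":0.02,"z":0.3,"yaw":0},{"x":0,"y":0,"z":0,"yaw":0}]' | sed -n 2,4p
python3 to.py .4545 .2705 .105 -87
```

```text
tcp_pos: [0.4556, 0.2727, 0.163]
eef_rot: [-175.9, 3.1, -87.1]
contact_force: [0.7, -0.3, -2.7]
t 26.12 pos [0.4556 0.2727 0.163 ] rot [-175.9    3.1  -87.1] w 0.01 F [ 0.7 -0.3 -2.7] | units x y z [0.21 0.21 2.3 ] yaw -0.02
```

```bash

python3 -m inch '[{"x":0.1,"y":0.15,"z":0.3,"yaw":0},{"x":0,"y":0.04,"z":0.3,"yaw":0},{"x":0,"y":0.03,"z":0.3,"yaw":0}]' | sed -n 2,4p
python3 -m inch '[{"x":0,"y":0,"z":0.25,"yaw":0}]' | sed -n 2,4p
python3 to.py .453 .2705 .105 -87
```

```text
tcp_pos: [0.4522, 0.272, 0.1401]
eef_rot: [-175.8, 3.2, -87.0]
contact_force: [0.6, 0.2, -1.9]
tcp_pos: [0.4523, 0.2722, 0.1329]
eef_rot: [-175.8, 3.2, -87.0]
contact_force: [0.4, -0.0, -2.2]
t 26.45 pos [0.4523 0.2722 0.1329] rot [-175.8    3.2  -87. ] w 0.0098 F [ 0.4 -0.  -2.2] | units x y z [0.13 0.06 1.11] yaw -0.01
```

```bash

python3 -m inch '[{"x":0.03,"y":-0.03,"z":0.3,"yaw":0},{"x":0,"y":-0.03,"z":0.3,"yaw":0}]' | sed -n 2,4p
python3 -m inch '[{"x":0,"y":0,"z":0.25,"yaw":0}]' | sed -n 2,4p
python3 -m inch '[{"x":0,"y":0,"z":0.2,"yaw":0}]' | sed -n 2,4p
```

```text
tcp_pos: [0.4538, 0.2717, 0.1161]
eef_rot: [-175.9, 3.1, -87.0]
contact_force: [-6.1, 0.2, 1.1]
tcp_pos: [0.4536, 0.2715, 0.1085]
eef_rot: [-176.0, 3.0, -87.1]
contact_force: [-3.7, 0.2, -1.0]
tcp_pos: [0.4549, 0.2712, 0.1043]
eef_rot: [-175.9, 2.9, -87.0]
contact_force: [-8.3, -13.7, 52.9]
```

```bash

python3 -m inch '[{"x":0,"y":0.05,"z":-0.1,"yaw":0},{"x":0,"y":0,"z":0,"yaw":0}]' | sed -n 2,4p
python3 -m inch '[{"x":0,"y":0,"z":0,"yaw":0},{"x":0,"y":0,"z":0,"yaw":0},{"x":0,"y":0,"z":0,"yaw":0}]' -0.35 20 | sed -n 2,5p
python3 -m inch '[{"x":0,"y":0,"z":-0.5,"yaw":0},{"x":0,"y":0,"z":-1,"yaw":0},{"x":0,"y":0,"z":-1,"yaw":0},{"x":0,"y":0,"z":-1,"yaw":0},{"x":0,"y":0,"z":-1,"yaw":0}]' | sed -n 2,4p
python3 -m inch '[{"x":0.5,"y":-0.4,"z":-1,"yaw":0.2},{"x":1,"y":-0.4,"z":-1,"yaw":0.2},{"x":1,"y":-0.4,"z":-0.5,"yaw":0.2},{"x":1,"y":-0.4,"z":0,"yaw":0.2},{"x":1,"y":-0.4,"z":0,"yaw":0.2}]' | sed -n 2,4p
python3 chk.py red green
```

```text
tcp_pos: [0.4538, 0.2705, 0.106]
eef_rot: [-176.0, 2.9, -87.0]
contact_force: [-2.9, -0.2, -1.4]
tcp_pos: [0.4555, 0.2719, 0.1062]
eef_rot: [-175.8, 3.0, -86.9]
contact_force: [-0.2, -0.2, 0.7]
gripper_width: 0.0242
tcp_pos: [0.4468, 0.2645, 0.2165]
eef_rot: [-176.1, 2.6, -87.0]
contact_force: [-0.9, 0.6, -0.5]
tcp_pos: [0.4996, 0.1527, 0.2887]
eef_rot: [-175.5, 3.5, -90.6]
contact_force: [-0.3, 0.8, -1.4]
side red 634 x hi/lo 0.0712 0.0669 y -0.0683 0.0705 ztop 0.1267
side green 464 x hi/lo -0.0725 -0.0769 y -0.0674 0.0692 ztop 0.1272
top red 232 x hi/lo 0.0728 0.0676 y -0.0506 0.0669 ztop 0.1303
top green few 0
```

```bash
p(){ sed -n 2,3p | tr '\n' ' '; echo; }
A='test'
echo yaw+; python3 -m inch '[{"x":0,"y":0,"z":0,"yaw":1},{"x":0,"y":0,"z":0,"yaw":1},{"x":0,"y":0,"z":0,"yaw":1},{"x":0,"y":0,"z":0,"yaw":1},{"x":0,"y":0,"z":0,"yaw":0}]' | p
echo yaw-; python3 -m inch '[{"x":0,"y":0,"z":0,"yaw":-1},{"x":0,"y":0,"z":0,"yaw":-1},{"x":0,"y":0,"z":0,"yaw":-1},{"x":0,"y":0,"z":0,"yaw":-1},{"x":0,"y":0,"z":0,"yaw":0}]' | p
echo y-; python3 -m inch '[{"x":0,"y":-1,"z":0,"yaw":0},{"x":0,"y":-1,"z":0,"yaw":0},{"x":0,"y":-1,"z":0,"yaw":0},{"x":0,"y":-1,"z":0,"yaw":0},{"x":0,"y":0,"z":0,"yaw":0}]' | p
echo y+; python3 -m inch '[{"x":0,"y":1,"z":0,"yaw":0},{"x":0,"y":1,"z":0,"yaw":0},{"x":0,"y":1,"z":0,"yaw":0},{"x":0,"y":1,"z":0,"yaw":0},{"x":0,"y":0,"z":0,"yaw":0}]' | p
echo hold;python3 -m inch '[{"x":0,"y":0,"z":0,"yaw":0},{"x":0,"y":0,"z":0,"yaw":0},{"x":0,"y":0,"z":0,"yaw":0},{"x":0,"y":0,"z":0,"yaw":0},{"x":0,"y":0,"z":0,"yaw":0}]' | p
```

```text
yaw+
tcp_pos: [0.5016, 0.1508, 0.2884] eef_rot: [-176.6, 4.7, -107.7] 
yaw-
tcp_pos: [0.5019, 0.153, 0.288] eef_rot: [-175.2, 3.5, -90.2] 
y-
tcp_pos: [0.6048, 0.1541, 0.2973] eef_rot: [-175.1, 3.6, -90.1] 
y+
tcp_pos: [0.5037, 0.1554, 0.2839] eef_rot: [-175.4, 3.5, -90.6] 
hold
tcp_pos: [0.5042, 0.1566, 0.2848] eef_rot: [-175.3, 3.5, -90.5]
```

```bash
p(){ sed -n 2,3p | tr '\n' ' '; echo; }
echo up; python3 -m inch '[{"x":0,"y":0,"z":-1,"yaw":0},{"x":0,"y":0,"z":-1,"yaw":0},{"x":0,"y":0,"z":-1,"yaw":0},{"x":0,"y":0,"z":-1,"yaw":0},{"x":0,"y":0,"z":0,"yaw":0}]' | p
echo downfast; python3 -m inch '[{"x":0,"y":0,"z":1,"yaw":0},{"x":0,"y":0,"z":1,"yaw":0},{"x":0,"y":0,"z":1,"yaw":0},{"x":0,"y":0,"z":1,"yaw":0},{"x":0,"y":0,"z":0,"yaw":0}]' | p
echo up;python3 -m inch '[{"x":0,"y":0,"z":-1,"yaw":0},{"x":0,"y":0,"z":-1,"yaw":0},{"x":0,"y":0,"z":-1,"yaw":0},{"x":0,"y":0,"z":-1,"yaw":0},{"x":0,"y":0,"z":0,"yaw":0}]' | p
echo downslow; for i in 1 2 3 4; do python3 -m inch '[{"x":0,"y":0,"z":0.2,"yaw":0},{"x":0,"y":0,"z":0.2,"yaw":0},{"x":0,"y":0,"z":0.2,"yaw":0},{"x":0,"y":0,"z":0.2,"yaw":0},{"x":0,"y":0,"z":0.2,"yaw":0}]' | p; done
```

```text
up
tcp_pos: [0.4974, 0.1496, 0.3853] eef_rot: [-175.6, 3.3, -90.7] 
downfast
tcp_pos: [0.51, 0.1563, 0.2861] eef_rot: [-175.1, 3.6, -90.9] 
up
tcp_pos: [0.5023, 0.1484, 0.39] eef_rot: [-175.4, 3.1, -91.0] 
downslow
tcp_pos: [0.5057, 0.1498, 0.3663] eef_rot: [-175.2, 3.3, -91.1] 
tcp_pos: [0.5071, 0.1509, 0.3357] eef_rot: [-175.5, 3.1, -91.1] 
tcp_pos: [0.5093, 0.1523, 0.3079] eef_rot: [-175.5, 3.1, -91.1] 
tcp_pos: [0.5116, 0.1538, 0.2805] eef_rot: [-175.5, 3.1, -91.1]
```

```bash
p(){ sed -n 2,3p | tr '\n' ' '; echo; }
for i in 1 2 3 4 5 6 7; do python3 -m inch '[{"x":0.45,"y":-0.1,"z":0,"yaw":0.05},{"x":0.45,"y":-0.1,"z":0,"yaw":0.05},{"x":0.45,"y":-0.1,"z":0,"yaw":0.05},{"x":0.45,"y":-0.1,"z":0,"yaw":0.05},{"x":0.45,"y":-0.1,"z":0,"yaw":0.05}]' -0.27 | p; done
python3 to.py .609 -.250 .2 -99.2
```

```text
tcp_pos: [0.523, 0.0937, 0.2769] eef_rot: [-175.6, 3.1, -92.0] 
tcp_pos: [0.5342, 0.0282, 0.2762] eef_rot: [-175.5, 3.3, -93.3] 
tcp_pos: [0.5435, -0.038, 0.2757] eef_rot: [-175.4, 3.4, -94.7] 
tcp_pos: [0.5505, -0.1047, 0.2749] eef_rot: [-175.2, 3.5, -96.0] 
tcp_pos: [0.5553, -0.1717, 0.274] eef_rot: [-175.1, 3.6, -97.4] 
tcp_pos: [0.5583, -0.2384, 0.2727] eef_rot: [-175.1, 3.7, -98.7] 
tcp_pos: [0.5615, -0.3028, 0.2699] eef_rot: [-175.1, 3.8, -99.9] 
t 36.05 pos [ 0.5615 -0.3028  0.2699] rot [-175.1    3.8  -99.9] w 0.032 F [-0.2 -0.3 -0.3] | units x y z [-2.22 -1.25  3.07] yaw -0.17
```

```bash
p(){ sed -n 2,3p | tr '\n' ' '; echo; }
python3 -m inch '[{"x":-0.7,"y":-0.3,"z":-1,"yaw":-0.05},{"x":-0.7,"y":-0.3,"z":-1,"yaw":-0.05},{"x":-0.7,"y":-0.3,"z":-1,"yaw":0},{"x":-0.2,"y":-0.2,"z":-1,"yaw":0},{"x":0,"y":0,"z":0,"yaw":0}]' | p
for i in 1 2 3 4 5; do python3 -m inch '[{"x":0.015,"y":0.025,"z":0.25,"yaw":0},{"x":0.015,"y":0.025,"z":0.25,"yaw":0},{"x":0.015,"y":0.025,"z":0.25,"yaw":0},{"x":0.015,"y":0.025,"z":0.25,"yaw":0},{"x":0.015,"y":0.025,"z":0.25,"yaw":0}]' | p; done
python3 to.py .608 -.250 .145 -99.2
```

```text
tcp_pos: [0.5887, -0.2609, 0.3753] eef_rot: [-175.6, 3.8, -99.8] 
tcp_pos: [0.5882, -0.2621, 0.3405] eef_rot: [-175.5, 3.8, -99.9] 
tcp_pos: [0.5858, -0.2619, 0.3021] eef_rot: [-175.9, 3.8, -99.9] 
tcp_pos: [0.585, -0.2614, 0.2673] eef_rot: [-175.8, 3.8, -99.9] 
tcp_pos: [0.5841, -0.261, 0.2326] eef_rot: [-175.8, 3.8, -99.9] 
tcp_pos: [0.5832, -0.2606, 0.1976] eef_rot: [-175.8, 3.8, -99.9] 
t 38.55 pos [ 0.5832 -0.2606  0.1976] rot [-175.8    3.8  -99.9] w 0.0323 F [0.1 0.6 0. ] | units x y z [-0.45 -0.74  2.2 ] yaw -0.18
```

```bash
p(){ sed -n 2,4p | tr '\n' ' '; echo; }
python3 -m inch '[{"x":-0.15,"y":-0.25,"z":0,"yaw":-0.06},{"x":-0.15,"y":-0.25,"z":0,"yaw":-0.06},{"x":-0.1,"y":-0.2,"z":0,"yaw":-0.06},{"x":0,"y":0,"z":0.2,"yaw":0},{"x":0,"y":0,"z":0.2,"yaw":0}]' | p
python3 to.py .608 -.250 .145 -99.2
```

```text
tcp_pos: [0.6057, -0.2525, 0.1889] eef_rot: [-175.7, 3.7, -99.1] contact_force: [-0.8, 0.5, 0.5] 
t 38.97 pos [ 0.6057 -0.2525  0.1889] rot [-175.7    3.7  -99.1] w 0.0319 F [-0.8  0.5  0.5] | units x y z [0.   0.06 1.76] yaw 0.03
```

```bash
p(){ sed -n 2,5p | tr '\n' ' '; echo; }
python3 -m inch '[{"x":0,"y":0.03,"z":0.25,"yaw":0},{"x":0,"y":0.03,"z":0.25,"yaw":0},{"x":0,"y":0,"z":0.25,"yaw":0},{"x":0,"y":0,"z":0.25,"yaw":0}]' | p
python3 -m inch '[{"x":0,"y":0,"z":0.25,"yaw":0},{"x":0,"y":0,"z":0.2,"yaw":0}]' | p
python3 to.py .608 -.250 .145 -99.2
```

```text
tcp_pos: [0.6066, -0.2506, 0.1616] eef_rot: [-175.7, 3.7, -99.1] contact_force: [-0.3, 0.2, -1.0] gripper_width: 0.0317 
tcp_pos: [0.6073, -0.25, 0.1486] eef_rot: [-175.7, 3.7, -99.1] contact_force: [0.7, -0.2, -0.7] gripper_width: 0.0318 
t 39.47 pos [ 0.6073 -0.25    0.1486] rot [-175.7    3.7  -99.1] w 0.0318 F [ 0.7 -0.2 -0.7] | units x y z [ 0.01 -0.02  0.15] yaw 0.03
```

```bash
p(){ sed -n 2,5p | tr '\n' ' '; echo; }
python3 -m inch '[{"x":0,"y":0,"z":0.2,"yaw":0},{"x":0,"y":0,"z":0,"yaw":0}]' | p
python3 -m inch '[{"x":0,"y":0,"z":0,"yaw":0},{"x":0,"y":0,"z":0,"yaw":0},{"x":0,"y":0,"z":0,"yaw":0},{"x":0,"y":0,"z":0,"yaw":0}]' -1 8 | p
python3 -m inch '[{"x":0,"y":0.3,"z":-0.05,"yaw":0},{"x":0,"y":0.3,"z":-0.05,"yaw":0}]' | p
python3 -m inch '[{"x":0,"y":0.3,"z":-0.05,"yaw":0},{"x":0,"y":0.3,"z":-0.05,"yaw":0}]' | p
python3 -m inch '[{"x":0,"y":0.2,"z":-0.03,"yaw":0},{"x":0,"y":0,"z":0,"yaw":0}]' -1 20| p
```

```text
tcp_pos: [0.6074, -0.2496, 0.1417] eef_rot: [-175.8, 3.7, -99.1] contact_force: [0.8, 0.5, 0.4] gripper_width: 0.0317 
tcp_pos: [0.6073, -0.2497, 0.1419] eef_rot: [-175.8, 3.7, -99.1] contact_force: [-0.8, -0.2, -0.2] gripper_width: 0.0211 
tcp_pos: [0.5933, -0.2475, 0.1444] eef_rot: [-175.7, 3.7, -99.1] contact_force: [0.2, 0.7, 2.3] gripper_width: 0.0169 
tcp_pos: [0.5754, -0.2446, 0.1457] eef_rot: [-175.8, 3.7, -99.1] contact_force: [-1.8, 0.6, -1.0] gripper_width: 0.0108 
tcp_pos: [0.5693, -0.2436, 0.1467] eef_rot: [-175.6, 3.8, -99.1] contact_force: [3.1, -0.3, -3.1] gripper_width: 0.01
```

```bash
p(){ sed -n 2,5p | tr '\n' ' '; echo; }
python3 -m inch '[{"x":0,"y":0,"z":-0.3,"yaw":0},{"x":0,"y":0,"z":-1,"yaw":0},{"x":0,"y":0,"z":-1,"yaw":0},{"x":0,"y":0,"z":-1,"yaw":0},{"x":0,"y":0,"z":-1,"yaw":0}]' -1 35 | p
python3 -m inch '[{"x":-0.5,"y":0,"z":-1,"yaw":-0.2},{"x":-1,"y":0,"z":-1,"yaw":-0.2},{"x":-1,"y":0,"z":-0.2,"yaw":-0.2},{"x":-1,"y":0,"z":0,"yaw":-0.2},{"x":-1,"y":0,"z":0,"yaw":-0.2}]' | p
for i in 1 2; do python3 -m inch '[{"x":-1,"y":0.15,"z":0,"yaw":-0.15},{"x":-1,"y":0.15,"z":0,"yaw":-0.15},{"x":-1,"y":0.15,"z":0,"yaw":-0.15},{"x":-1,"y":0.15,"z":0,"yaw":-0.15},{"x":-1,"y":0.15,"z":0,"yaw":-0.15}]' | p; done
python3 to.py .501 .273 .24 -87
```

```text
tcp_pos: [0.5561, -0.248, 0.2497] eef_rot: [-176.3, 3.9, -99.2] contact_force: [0.8, 0.1, -1.6] gripper_width: 0.0095 
tcp_pos: [0.5651, -0.1417, 0.3202] eef_rot: [-175.9, 3.5, -95.5] contact_force: [0.8, 0.1, -2.1] gripper_width: 0.0097 
tcp_pos: [0.5531, -0.0106, 0.3259] eef_rot: [-176.0, 3.2, -92.4] contact_force: [-0.1, 0.1, -1.4] gripper_width: 0.0096 
tcp_pos: [0.5327, 0.1198, 0.3305] eef_rot: [-176.1, 2.9, -89.3] contact_force: [0.1, -0.0, -1.6] gripper_width: 0.0102 
t 42.13 pos [0.5327 0.1198 0.3305] rot [-176.1    2.9  -89.3] w 0.0102 F [ 0.1 -0.  -1.6] | units x y z [-5.95  1.46  3.84] yaw -0.58
```

```bash
p(){ sed -n 2,5p | tr '\n' ' '; echo; }
python3 -m inch '[{"x":-1,"y":0.25,"z":0,"yaw":-0.15},{"x":-1,"y":0.25,"z":0,"yaw":-0.15},{"x":-1,"y":0.25,"z":0,"yaw":-0.15},{"x":-1,"y":0.25,"z":0,"yaw":-0.1},{"x":-1,"y":0.25,"z":0,"yaw":0}]' | p
python3 -m inch '[{"x":-0.6,"y":0.1,"z":0.2,"yaw":0},{"x":0,"y":0,"z":0.3,"yaw":0},{"x":0,"y":0,"z":0.3,"yaw":0},{"x":0,"y":0,"z":0.3,"yaw":0},{"x":0,"y":0,"z":0.3,"yaw":0}]' | p
for i in 1 2; do python3 -m inch '[{"x":0,"y":0,"z":0.3,"yaw":0},{"x":0,"y":0,"z":0.3,"yaw":0},{"x":0,"y":0,"z":0.3,"yaw":0},{"x":0,"y":0,"z":0.3,"yaw":0},{"x":0,"y":0,"z":0.3,"yaw":0}]' | p; done
python3 to.py .501 .273 .2 -87;python3 bd.py blue
```

```text
tcp_pos: [0.4931, 0.2482, 0.3332] eef_rot: [-176.3, 2.6, -87.0] contact_force: [0.7, -0.1, -1.1] gripper_width: 0.0097 
tcp_pos: [0.4894, 0.2685, 0.2969] eef_rot: [-176.4, 2.6, -86.8] contact_force: [0.8, -0.3, -1.6] gripper_width: 0.0096 
tcp_pos: [0.4924, 0.2669, 0.2546] eef_rot: [-176.5, 2.5, -87.0] contact_force: [-0.2, -0.5, -2.1] gripper_width: 0.0098 
tcp_pos: [0.495, 0.2684, 0.2131] eef_rot: [-176.5, 2.5, -87.0] contact_force: [-0.6, 0.6, -2.3] gripper_width: 0.0099 
t 43.8 pos [0.495  0.2684 0.2131] rot [-176.5    2.5  -87. ] w 0.0099 F [-0.6  0.6 -2.3] | units x y z [-0.15 -0.22  0.55] yaw -0.01
blue pts 578 rel tcp: y -0.0625..0.0712 mid 0.0043 zmin -0.0966 zmax 0.0232 xmed -0.0011
x hi/lo -0.0033 0.0004 x at +y/-y -0.0009 -0.0005
bottom at y -0.06 -0.0939
bottom at y 0 -0.0932
bottom at y 0.06 -0.0957
```

```bash
p(){ sed -n 2,5p | tr '\n' ' '; echo; }
python3 -m inch '[{"x":-0.05,"y":-0.12,"z":0.3,"yaw":0},{"x":0,"y":0,"z":0.3,"yaw":0},{"x":0,"y":0,"z":0.3,"yaw":0},{"x":0,"y":0,"z":0.3,"yaw":0},{"x":0,"y":0,"z":0.3,"yaw":0}]' | p
python3 to.py .5015 .272 .15 -87
```

```text
tcp_pos: [0.5007, 0.2722, 0.1718] eef_rot: [-176.5, 2.5, -87.0] contact_force: [-0.4, 0.5, -1.8] gripper_width: 0.0099 
t 44.27 pos [0.5007 0.2722 0.1718] rot [-176.5    2.5  -87. ] w 0.0099 F [-0.4  0.5 -1.8] | units x y z [0.05 0.02 0.87] yaw -0.01
```

```bash
p(){ sed -n 2,5p | tr '\n' ' '; echo; }
python3 -m inch '[{"x":0.03,"y":0.02,"z":0.3,"yaw":0},{"x":0,"y":0.02,"z":0.3,"yaw":0},{"x":0,"y":0.02,"z":0.25,"yaw":0}]' | p
python3 -m inch '[{"x":0,"y":0,"z":0.25,"yaw":0},{"x":0,"y":0,"z":0.25,"yaw":0}]' | p
python3 to.py .5015 .272 .105 -87
```

```text
tcp_pos: [0.5003, 0.2722, 0.1476] eef_rot: [-176.5, 2.4, -87.0] contact_force: [-0.0, -0.0, -1.6] gripper_width: 0.0096 
tcp_pos: [0.501, 0.2727, 0.1336] eef_rot: [-176.6, 2.4, -87.0] contact_force: [0.2, -0.4, -2.4] gripper_width: 0.0095 
t 44.68 pos [0.501  0.2727 0.1336] rot [-176.6    2.4  -87. ] w 0.0095 F [ 0.2 -0.4 -2.4] | units x y z [0.08 0.05 1.14] yaw -0.01
```

```bash
p(){ sed -n 2,5p | tr '\n' ' '; echo; }
python3 -m inch '[{"x":0,"y":0,"z":0.25,"yaw":0},{"x":0,"y":0,"z":0.25,"yaw":0},{"x":0,"y":0,"z":0.25,"yaw":0},{"x":0,"y":0,"z":0.15,"yaw":0}]' | p
python3 -m inch '[{"x":0,"y":0,"z":0.12,"yaw":0},{"x":0,"y":0,"z":0.06,"yaw":0}]' | p
python3 -m inch '[{"x":0,"y":0,"z":0.08,"yaw":0}]' | p
```

```text
tcp_pos: [0.5023, 0.2738, 0.1083] eef_rot: [-176.6, 2.4, -87.0] contact_force: [-1.0, -0.1, -1.9] gripper_width: 0.0097 
tcp_pos: [0.5029, 0.2733, 0.104] eef_rot: [-176.6, 2.3, -87.0] contact_force: [-5.3, -9.1, 22.8] gripper_width: 0.0099 
tcp_pos: [0.5033, 0.2727, 0.1036] eef_rot: [-176.5, 2.2, -86.9] contact_force: [-8.4, -9.1, 23.0] gripper_width: 0.0098
```

Seated. Release, lift, retreat, check.

```bash
p(){ sed -n 2,5p | tr '\n' ' '; echo; }
python3 -m inch '[{"x":0,"y":0,"z":-0.04,"yaw":0},{"x":0,"y":0,"z":0,"yaw":0}]' | p
python3 -m inch '[{"x":0,"y":0,"z":0,"yaw":0},{"x":0,"y":0,"z":0,"yaw":0},{"x":0,"y":0,"z":0,"yaw":0}]' -0.4 20 | p
python3 -m inch '[{"x":0,"y":0,"z":-0.5,"yaw":0},{"x":0,"y":0,"z":-1,"yaw":0},{"x":0,"y":0,"z":-1,"yaw":0},{"x":0,"y":0,"z":-1,"yaw":0},{"x":0,"y":0,"z":-1,"yaw":0}]' | p
python3 -m inch '[{"x":0.1,"y":0,"z":-1,"yaw":0},{"x":0.3,"y":-0.2,"z":-1,"yaw":0.1},{"x":0.4,"y":-0.2,"z":-0.5,"yaw":0.1},{"x":0.5,"y":-0.2,"z":0,"yaw":0.1},{"x":0.5,"y":-0.2,"z":0,"yaw":0.1}]' | p
for i in 1 2 3 4 5 6; do python3 -m inch '[{"x":0.5,"y":-0.15,"z":0,"yaw":0.07},{"x":0.5,"y":-0.15,"z":0,"yaw":0.07},{"x":0.5,"y":-0.15,"z":0,"yaw":0.07},{"x":0.5,"y":-0.15,"z":0,"yaw":0.07},{"x":0.5,"y":-0.15,"z":0,"yaw":0.07}]' -0.27 | p; done
python3 chk.py red green blue; python3 to.py .653 -.2575 .2 -99.2
```

```text
tcp_pos: [0.5025, 0.272, 0.105] eef_rot: [-176.6, 2.2, -87.0] contact_force: [0.1, -0.8, -1.2] gripper_width: 0.0098 
tcp_pos: [0.5039, 0.2732, 0.106] eef_rot: [-176.4, 2.3, -86.9] contact_force: [-0.4, 0.5, -0.1] gripper_width: 0.0235 
tcp_pos: [0.496, 0.2669, 0.2162] eef_rot: [-176.8, 2.0, -87.0] contact_force: [0.6, -0.4, 0.0] gripper_width: 0.0263 
tcp_pos: [0.5175, 0.2226, 0.2894] eef_rot: [-176.1, 2.5, -88.3] contact_force: [0.1, -0.2, -1.1] gripper_width: 0.026 
tcp_pos: [0.5388, 0.1553, 0.2851] eef_rot: [-176.3, 2.6, -89.9] contact_force: [0.3, 0.9, 0.8] gripper_width: 0.0316 
tcp_pos: [0.557, 0.0861, 0.2781] eef_rot: [-176.6, 2.6, -91.5] contact_force: [0.7, 1.3, -0.2] gripper_width: 0.0324 
tcp_pos: [0.5729, 0.0163, 0.2708] eef_rot: [-177.0, 2.5, -93.1] contact_force: [-0.0, 0.6, -0.4] gripper_width: 0.032 
tcp_pos: [0.5865, -0.0539, 0.2632] eef_rot: [-177.5, 2.5, -94.7] contact_force: [-0.3, 0.7, -0.9] gripper_width: 0.0322 
tcp_pos: [0.5977, -0.1243, 0.2553] eef_rot: [-177.9, 2.5, -96.4] contact_force: [0.5, -0.7, -1.2] gripper_width: 0.0318 
tcp_pos: [0.6076, -0.1952, 0.2486] eef_rot: [-178.3, 2.5, -98.0] contact_force: [0.9, 0.2, 0.4] gripper_width: 0.0321 
side red 632 x hi/lo 0.0708 0.067 y -0.0681 0.0702 ztop 0.1267
side green 458 x hi/lo -0.0727 -0.0771 y -0.0668 0.069 ztop 0.127
side blue 525 x hi/lo -0.0245 -0.0291 y -0.0708 0.0673 ztop 0.1269
top red 312 x hi/lo 0.071 0.0677 y -0.07 0.0668 ztop 0.1321
top green 175 x hi/lo -0.0726 -0.0761 y -0.0711 0.0668 ztop 0.132
top blue 239 x hi/lo -0.0243 -0.0284 y -0.0726 0.0613 ztop 0.1317
t 49.12 pos [ 0.6076 -0.1961  0.2483] rot [-178.3    2.5  -98.1] w 0.0318 F [ 0.3  0.1 -0.8] | units x y z [ 2.26 -2.09  1.9 ] yaw 0.28
```

```bash
p(){ sed -n 2,5p | tr '\n' ' '; echo; }
python3 -m inch '[{"x":0.45,"y":-0.4,"z":0.25,"yaw":0.05},{"x":0.45,"y":-0.4,"z":0.25,"yaw":0.05},{"x":0.45,"y":-0.4,"z":0.25,"yaw":0.05},{"x":0.45,"y":-0.4,"z":0.25,"yaw":0.05},{"x":0.4,"y":-0.4,"z":0.25,"yaw":0.05}]' | p
python3 -m inch '[{"x":0,"y":0,"z":0.2,"yaw":0},{"x":0,"y":0,"z":0.2,"yaw":0}]' | p
python3 to.py .653 -.2575 .128 -99.2
```

```text
tcp_pos: [0.6528, -0.2602, 0.2168] eef_rot: [-178.1, 2.6, -99.1] contact_force: [0.5, 0.1, 0.0] gripper_width: 0.032 
tcp_pos: [0.6547, -0.2629, 0.2035] eef_rot: [-178.2, 2.6, -99.2] contact_force: [-0.2, 0.3, 0.2] gripper_width: 0.0318 
t 49.7 pos [ 0.6547 -0.2629  0.2035] rot [-178.2    2.6  -99.2] w 0.0318 F [-0.2  0.3  0.2] | units x y z [-0.07  0.19  3.02] yaw -0.01
```

```bash
p(){ sed -n 2,5p | tr '\n' ' '; echo; }
python3 -m inch '[{"x":-0.03,"y":0.07,"z":0.28,"yaw":0},{"x":-0.03,"y":0.07,"z":0.28,"yaw":0},{"x":0,"y":0.05,"z":0.28,"yaw":0},{"x":0,"y":0,"z":0.28,"yaw":0},{"x":0,"y":0,"z":0.28,"yaw":0}]' | p
python3 to.py .653 -.2575 .126 -99.2
```

```text
tcp_pos: [0.6507, -0.2581, 0.1647] eef_rot: [-178.3, 2.6, -99.2] contact_force: [0.6, 0.2, 0.7] gripper_width: 0.0323 
t 50.12 pos [ 0.6507 -0.2581  0.1647] rot [-178.3    2.6  -99.2] w 0.0323 F [0.6 0.2 0.7] | units x y z [ 0.03 -0.04  1.55] yaw 0.0
```

```bash
p(){ sed -n 2,5p | tr '\n' ' '; echo; }
python3 -m inch '[{"x":0,"y":0,"z":0.28,"yaw":0},{"x":0,"y":0,"z":0.28,"yaw":0},{"x":0,"y":0,"z":0.28,"yaw":0},{"x":0,"y":0,"z":0.28,"yaw":0},{"x":0,"y":0,"z":0.25,"yaw":0}]' | p
python3 to.py .653 -.2575 .126 -99.2
```

```text
tcp_pos: [0.653, -0.2558, 0.1283] eef_rot: [-178.1, 2.6, -99.1] contact_force: [1.6, -0.3, 1.0] gripper_width: 0.0317 
t 50.53 pos [ 0.653  -0.2558  0.1283] rot [-178.1    2.6  -99.1] w 0.0317 F [ 1.6 -0.3  1. ] | units x y z [ 0.07 -0.01  0.09] yaw 0.03
```

```bash
p(){ sed -n 2,5p | tr '\n' ' '; echo; }
python3 -m inch '[{"x":0.05,"y":0,"z":0.1,"yaw":0},{"x":0,"y":0,"z":0,"yaw":0}]' | p
python3 -m inch '[{"x":0,"y":0,"z":0,"yaw":0},{"x":0,"y":0,"z":0,"yaw":0},{"x":0,"y":0,"z":0,"yaw":0},{"x":0,"y":0,"z":0,"yaw":0}]' -1 8 | p
python3 -m inch '[{"x":0,"y":0.3,"z":-0.05,"yaw":0},{"x":0,"y":0.3,"z":-0.05,"yaw":0}]' | p
python3 -m inch '[{"x":0,"y":0.3,"z":-0.05,"yaw":0},{"x":0,"y":0.3,"z":-0.05,"yaw":0}]' | p
python3 -m inch '[{"x":0,"y":0.15,"z":-0.03,"yaw":0},{"x":0,"y":0,"z":0,"yaw":0}]' -1 20| p
```

```text
tcp_pos: [0.6521, -0.2567, 0.1232] eef_rot: [-178.2, 2.6, -99.1] contact_force: [0.4, 0.4, 1.3] gripper_width: 0.0321 
tcp_pos: [0.6518, -0.2569, 0.1234] eef_rot: [-178.3, 2.6, -99.1] contact_force: [-0.6, 0.7, 0.8] gripper_width: 0.0199 
tcp_pos: [0.6372, -0.2546, 0.126] eef_rot: [-178.3, 2.6, -99.1] contact_force: [-1.3, 0.4, 0.3] gripper_width: 0.0152 
tcp_pos: [0.6194, -0.2517, 0.1279] eef_rot: [-178.4, 2.6, -99.1] contact_force: [1.7, -0.5, 0.1] gripper_width: 0.0102 
tcp_pos: [0.6173, -0.2513, 0.1302] eef_rot: [-177.8, 2.6, -99.1] contact_force: [4.9, -0.7, -3.7] gripper_width: 0.0098
```

```bash
p(){ sed -n 2,5p | tr '\n' ' '; echo; }
python3 -m inch '[{"x":0,"y":0,"z":-0.3,"yaw":0},{"x":0,"y":0,"z":-1,"yaw":0},{"x":0,"y":0,"z":-1,"yaw":0},{"x":0,"y":0,"z":-1,"yaw":0},{"x":0,"y":0,"z":-1,"yaw":0}]' -1 35 | p
python3 -m inch '[{"x":0,"y":0,"z":-1,"yaw":0},{"x":-0.5,"y":0,"z":-1,"yaw":-0.2},{"x":-1,"y":0,"z":-0.6,"yaw":-0.2},{"x":-1,"y":0,"z":-0.2,"yaw":-0.2},{"x":-1,"y":0,"z":0,"yaw":-0.2}]' | p
for i in 1 2 3; do python3 -m inch '[{"x":-1,"y":0.15,"z":0,"yaw":-0.13},{"x":-1,"y":0.15,"z":0,"yaw":-0.13},{"x":-1,"y":0.15,"z":0,"yaw":-0.13},{"x":-1,"y":0.15,"z":0,"yaw":-0.13},{"x":-1,"y":0.15,"z":0,"yaw":-0.13}]' | p; done
python3 to.py .551 .275 .26 -87
```

```text
tcp_pos: [0.6083, -0.2542, 0.2339] eef_rot: [-178.3, 2.7, -99.2] contact_force: [1.7, 0.3, -1.2] gripper_width: 0.0099 
tcp_pos: [0.6152, -0.1734, 0.317] eef_rot: [-177.9, 2.5, -96.3] contact_force: [0.0, -0.1, -0.8] gripper_width: 0.0098 
tcp_pos: [0.6048, -0.0423, 0.3224] eef_rot: [-177.7, 2.5, -93.6] contact_force: [0.0, 0.2, -1.7] gripper_width: 0.01 
tcp_pos: [0.5868, 0.0885, 0.3262] eef_rot: [-177.7, 2.4, -90.9] contact_force: [1.5, -0.6, -1.6] gripper_width: 0.0101 
tcp_pos: [0.5628, 0.2179, 0.3297] eef_rot: [-177.8, 2.3, -88.2] contact_force: [0.4, 0.1, -1.8] gripper_width: 0.0096 
t 53.62 pos [0.5628 0.2179 0.3297] rot [-177.8    2.3  -88.2] w 0.0096 F [ 0.4  0.1 -1.8] | units x y z [-2.18  0.51  2.86] yaw -0.3
```

```bash
p(){ sed -n 2,5p | tr '\n' ' '; echo; }
python3 -m inch '[{"x":-0.8,"y":0.25,"z":0.2,"yaw":-0.15},{"x":-0.7,"y":0.2,"z":0.3,"yaw":-0.1},{"x":-0.5,"y":0.1,"z":0.3,"yaw":-0.05},{"x":0,"y":0,"z":0.3,"yaw":0},{"x":0,"y":0,"z":0.3,"yaw":0}]' | p
for i in 1 2; do python3 -m inch '[{"x":0,"y":0,"z":0.3,"yaw":0},{"x":0,"y":0,"z":0.3,"yaw":0},{"x":0,"y":0,"z":0.3,"yaw":0},{"x":0,"y":0,"z":0.3,"yaw":0},{"x":0,"y":0,"z":0,"yaw":0}]' | p; done
python3 to.py .552 .275 .2 -87;python3 bd.py yellow
```

```text
tcp_pos: [0.5449, 0.2747, 0.2952] eef_rot: [-177.7, 2.3, -86.6] contact_force: [-0.5, -0.2, -2.3] gripper_width: 0.0098 
tcp_pos: [0.5458, 0.2722, 0.2594] eef_rot: [-177.9, 2.1, -86.8] contact_force: [-0.6, -0.8, -2.5] gripper_width: 0.0097 
tcp_pos: [0.5477, 0.2724, 0.2265] eef_rot: [-177.8, 2.2, -87.0] contact_force: [-0.6, 0.1, -1.7] gripper_width: 0.0104 
t 54.87 pos [0.5477 0.2724 0.2265] rot [-177.8    2.2  -87. ] w 0.0104 F [-0.6  0.1 -1.7] | units x y z [-0.05 -0.14  1.07] yaw 0.01
yellow pts 706 rel tcp: y -0.0662..0.0707 mid 0.0022 zmin -0.0958 zmax 0.0241 xmed -0.0025
x hi/lo -0.0039 -0.0017 x at +y/-y -0.0023 -0.0021
bottom at y -0.06 -0.0961
bottom at y 0 -0.0932
bottom at y 0.06 -0.0944
```

```bash
p(){ sed -n 2,5p | tr '\n' ' '; echo; }
python3 -m inch '[{"x":0,"y":-0.03,"z":0.3,"yaw":0},{"x":0,"y":0,"z":0.3,"yaw":0},{"x":0,"y":0,"z":0.3,"yaw":0},{"x":0,"y":0,"z":0.3,"yaw":0},{"x":0,"y":0,"z":0.3,"yaw":0}]' | p
python3 -m inch '[{"x":0,"y":0,"z":0.3,"yaw":0},{"x":0,"y":0,"z":0.25,"yaw":0}]' | p
python3 to.py .552 .2745 .15 -87
```

```text
tcp_pos: [0.5514, 0.2753, 0.189] eef_rot: [-177.6, 2.3, -86.9] contact_force: [0.4, 0.4, -1.0] gripper_width: 0.0098 
tcp_pos: [0.5517, 0.2757, 0.1731] eef_rot: [-177.6, 2.3, -86.9] contact_force: [-0.4, 0.1, -1.9] gripper_width: 0.0099 
t 55.5 pos [0.5517 0.2757 0.1731] rot [-177.6    2.3  -86.9] w 0.0099 F [-0.4  0.1 -1.9] | units x y z [0.09 0.03 0.92] yaw 0.03
```

```bash
p(){ sed -n 2,5p | tr '\n' ' '; echo; }
python3 -m inch '[{"x":0.05,"y":0.02,"z":0.3,"yaw":0.02},{"x":0.03,"y":0.02,"z":0.3,"yaw":0},{"x":0,"y":0.02,"z":0.25,"yaw":0}]' | p
python3 -m inch '[{"x":0,"y":0,"z":0.25,"yaw":0},{"x":0,"y":0,"z":0.25,"yaw":0}]' | p
python3 to.py .552 .2745 .104 -87
```

```text
tcp_pos: [0.5511, 0.2744, 0.149] eef_rot: [-177.7, 2.2, -87.0] contact_force: [-0.0, -0.7, -2.2] gripper_width: 0.0096 
tcp_pos: [0.5515, 0.2748, 0.135] eef_rot: [-177.7, 2.2, -87.0] contact_force: [0.3, 0.2, -1.5] gripper_width: 0.01 
t 55.92 pos [0.5515 0.2748 0.135 ] rot [-177.7    2.2  -87. ] w 0.01 F [ 0.3  0.2 -1.5] | units x y z [0.06 0.03 1.24] yaw 0.01
```

```bash
p(){ sed -n 2,5p | tr '\n' ' '; echo; }
python3 -m inch '[{"x":0,"y":0,"z":0.25,"yaw":0},{"x":0,"y":0,"z":0.25,"yaw":0},{"x":0,"y":0,"z":0.25,"yaw":0}]' | p
python3 -m inch '[{"x":0,"y":0,"z":0.2,"yaw":0},{"x":0,"y":0,"z":0.1,"yaw":0}]' | p
```

```text
tcp_pos: [0.5522, 0.2756, 0.1144] eef_rot: [-177.7, 2.2, -87.0] contact_force: [-1.5, -0.6, -0.5] gripper_width: 0.0099 
tcp_pos: [0.5521, 0.2757, 0.105] eef_rot: [-177.7, 2.2, -87.0] contact_force: [-0.0, 0.3, -2.0] gripper_width: 0.0099
```

```bash
p(){ sed -n 2,5p | tr '\n' ' '; echo; }
python3 -m inch '[{"x":0,"y":0,"z":0.12,"yaw":0}]' | p
python3 -m inch '[{"x":0,"y":0,"z":0.08,"yaw":0}]' | p
python3 -m inch '[{"x":0,"y":0,"z":0.08,"yaw":0}]' | p
```

```text
tcp_pos: [0.5526, 0.2756, 0.1023] eef_rot: [-177.7, 2.1, -87.0] contact_force: [-3.4, -11.2, 33.4] gripper_width: 0.0094 
tcp_pos: [0.5534, 0.2753, 0.1023] eef_rot: [-177.6, 2.1, -86.9] contact_force: [-9.3, -6.3, 27.6] gripper_width: 0.0099 
tcp_pos: [0.5536, 0.2753, 0.1023] eef_rot: [-177.6, 2.1, -86.9] contact_force: [-9.3, -2.2, 17.7] gripper_width: 0.0098
```

```bash
p(){ sed -n 2,5p | tr '\n' ' '; echo; }
python3 -m inch '[{"x":0,"y":0,"z":-0.04,"yaw":0},{"x":0,"y":0,"z":0,"yaw":0}]' | p
python3 -m inch '[{"x":0,"y":0,"z":0,"yaw":0},{"x":0,"y":0,"z":0,"yaw":0},{"x":0,"y":0,"z":0,"yaw":0}]' -0.4 20 | p
python3 -m inch '[{"x":0,"y":0,"z":-0.5,"yaw":0},{"x":0,"y":0,"z":-1,"yaw":0},{"x":0,"y":0,"z":-1,"yaw":0},{"x":0,"y":0,"z":-1,"yaw":0},{"x":0,"y":0,"z":-1,"yaw":0}]' | p
python3 -m inch '[{"x":0,"y":0,"z":-1,"yaw":0},{"x":0.3,"y":-0.2,"z":-1,"yaw":0},{"x":0.5,"y":-0.3,"z":-1,"yaw":0},{"x":0.5,"y":-0.5,"z":0,"yaw":0},{"x":0.5,"y":-0.5,"z":0,"yaw":0}]' | p
python3 chk.py red green blue yellow
python3 - <<'E'
from h import *
im,d,K,P=cap("top"); save("top6.png",im,(130,100,400,300),2.9); np.savez('t6.npz',im=im,d=d,K=K,P=P)
E
```

```text
tcp_pos: [0.5523, 0.2749, 0.1038] eef_rot: [-177.7, 2.1, -86.9] contact_force: [0.5, 0.5, -1.3] gripper_width: 0.0099 
tcp_pos: [0.5537, 0.2758, 0.1048] eef_rot: [-177.5, 2.2, -86.9] contact_force: [0.2, -0.2, -0.0] gripper_width: 0.0236 
tcp_pos: [0.5478, 0.2696, 0.2144] eef_rot: [-177.9, 1.8, -86.9] contact_force: [0.4, -0.1, -0.7] gripper_width: 0.0262 
tcp_pos: [0.5877, 0.2259, 0.302] eef_rot: [-177.2, 2.2, -86.6] contact_force: [0.2, -0.4, -1.3] gripper_width: 0.0263 
side red 632 x hi/lo 0.0711 0.067 y -0.0679 0.0699 ztop 0.1266
side green 461 x hi/lo -0.0723 -0.077 y -0.0676 0.0692 ztop 0.1264
side blue 527 x hi/lo -0.0249 -0.029 y -0.0711 0.0681 ztop 0.1269
side yellow 582 x hi/lo 0.0232 0.0189 y -0.0702 0.0686 ztop 0.1266
top red 45 x hi/lo 0.0715 0.0673 y -0.0713 0.0632 ztop 0.1324
top green 189 x hi/lo -0.0715 -0.0763 y -0.0703 0.0666 ztop 0.1315
top blue 233 x hi/lo -0.0246 -0.0285 y -0.0726 0.0629 ztop 0.1315
top yellow 191 x hi/lo 0.0248 0.0197 y -0.0736 0.0651 ztop 0.1309
```

View pics/top6.png

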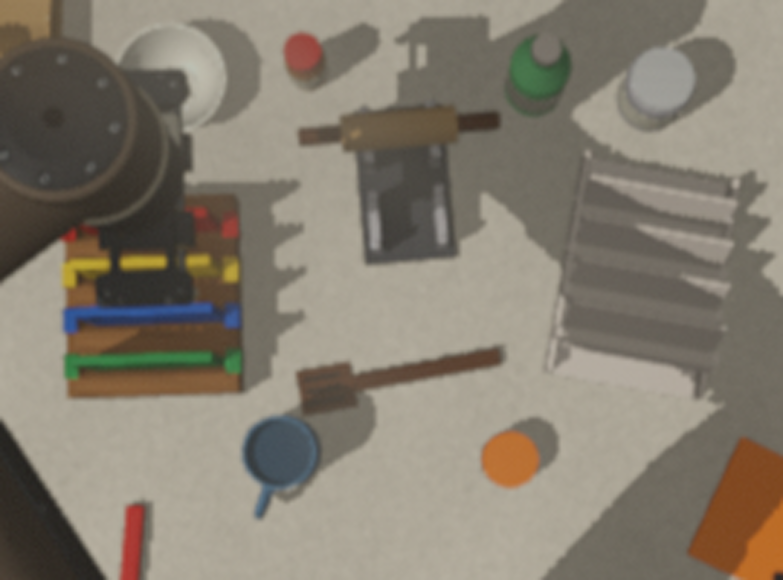

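```bash
cat > tn.py <<'E'
from h import *
im,d,K,P=cap("top"); hsv=cv2.cvtColor(im,cv2.COLOR_RGB2HSV)
W=world(d,K,P); Z=W[...,2]
# brown: hue range, saturated, on or near counter, region between rack and drainer
m=(hsv[...,0]<20)&(hsv[...,1]>75)&(hsv[...,2]<125)
s=np.zeros(m.shape,bool); s[195:262,222:318]=1; m&=s
n,l,st,_=cv2.connectedComponentsWithStats(m.astype(np.uint8)); i=1+st[1:,4].argmax(); v,u=np.nonzero(l==i); print('comp',st[i])
def pl(z):
    ray=np.c_[(u-K[0,2])/K[0,0],(v-K[1,2])/K[1,1],np.ones(len(u))]@P[:3,:3].T; t=(z-P[2,3])/ray[:,2]; return (P[:3,3]+ray*t[:,None])[:,:2]
q=pl(.010); h=q[q[:,1]<q[:,1].max()-.075]   # handle part
c=h.mean(0); e=np.linalg.svd(h-c)[2][0]; e*=np.sign(e[1])
a=(q-c)@e; w=(q-c)@np.array([e[1],-e[0]])
print('len',np.ptp(a).round(4),'yaw',np.degrees(np.arctan2(-e[0],e[1])).round(2))
mid=c+e*((a.max()+a.min())/2-.007); print('mid',mid.round(4),'ends',(c+e*a.min()).round(4),(c+e*a.max()).round(4),'handle width',np.ptp(w[a<a.max()-.08]).round(4))
E
python3 tn.py
```

```text
comp [233 221  69  19 351]
len 0.214 yaw 11.59
mid [0.4565 0.0069] ends [ 0.4766 -0.0911] [0.4336 0.1186] handle width 0.0159
```

```bash
p(){ sed -n 2,5p | tr '\n' ' '; echo; }
for i in 1 2 3; do python3 -m inch '[{"x":0.5,"y":0.3,"z":0.05,"yaw":-0.13},{"x":0.5,"y":0.3,"z":0.05,"yaw":-0.13},{"x":0.5,"y":0.3,"z":0.05,"yaw":-0.13},{"x":0.5,"y":0.3,"z":0.05,"yaw":-0.13},{"x":0.5,"y":0.3,"z":0.05,"yaw":-0.13}]' 0.14 | p; done
python3 to.py .457 .007 .1 -78.4
```

```text
tcp_pos: [0.5517, 0.1611, 0.2861] eef_rot: [-177.5, 1.9, -83.8] contact_force: [0.9, -0.7, -0.0] gripper_width: 0.0491 
tcp_pos: [0.5174, 0.0905, 0.2741] eef_rot: [-177.5, 1.7, -80.8] contact_force: [0.5, -1.2, 0.9] gripper_width: 0.0498 
tcp_pos: [0.4867, 0.018, 0.2629] eef_rot: [-177.4, 1.6, -77.9] contact_force: [0.3, -0.0, 0.0] gripper_width: 0.0501 
t 59.28 pos [0.4867 0.018  0.2629] rot [-177.4    1.6  -77.9] w 0.0501 F [ 0.3 -0.   0. ] | units x y z [0.36 1.55 6.44] yaw 0.14
```

```bash
p(){ sed -n 2,5p | tr '\n' ' '; echo; }
python3 -m inch '[{"x":0.1,"y":0.4,"z":0.4,"yaw":0.05},{"x":0.1,"y":0.4,"z":0.4,"yaw":0.05},{"x":0.1,"y":0.4,"z":0.4,"yaw":0.04},{"x":0.06,"y":0.35,"z":0.4,"yaw":0},{"x":0,"y":0,"z":0.4,"yaw":0}]' | p
python3 -m inch '[{"x":0,"y":0,"z":0.4,"yaw":0},{"x":0,"y":0,"z":0.4,"yaw":0},{"x":0,"y":0,"z":0.4,"yaw":0},{"x":0,"y":0,"z":0.4,"yaw":0},{"x":0,"y":0,"z":0.4,"yaw":0}]' | p
python3 to.py .457 .007 .015 -78.4
python3 - <<'E'
from h import *
im,d,K,P=cap("side"); save("side7.png",im,(200,170,420,340),3.4)
E
```

```text
tcp_pos: [0.4477, -0.0012, 0.2098] eef_rot: [-177.2, 1.7, -78.4] contact_force: [-1.5, 0.2, -0.3] gripper_width: 0.0496 
tcp_pos: [0.4457, -0.001, 0.1573] eef_rot: [-177.1, 1.7, -78.2] contact_force: [-0.6, 0.3, -0.9] gripper_width: 0.0501 
t 60.12 pos [ 0.4457 -0.001   0.1573] rot [-177.1    1.7  -78.2] w 0.0501 F [-0.6  0.3 -0.9] | units x y z [-0.05 -0.22  5.72] yaw 0.04
```

View pics/side7.png

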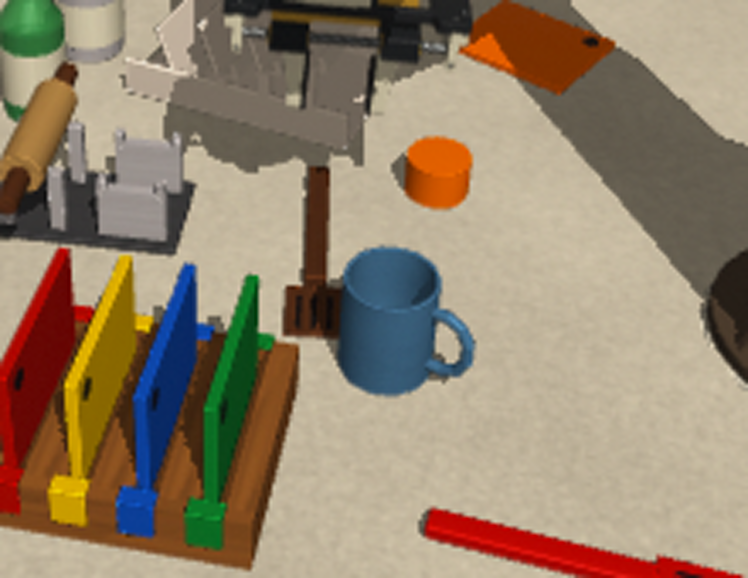

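```bash
p(){ sed -n 2,5p | tr '\n' ' '; echo; }
python3 -m inch '[{"x":0,"y":-0.05,"z":0.3,"yaw":0.02},{"x":0,"y":-0.05,"z":0.3,"yaw":0},{"x":0,"y":-0.05,"z":0.3,"yaw":0},{"x":0,"y":-0.05,"z":0.3,"yaw":0},{"x":0,"y":0,"z":0.3,"yaw":0}]' | p
python3 -m inch '[{"x":0,"y":0,"z":0.3,"yaw":0},{"x":0,"y":0,"z":0.3,"yaw":0},{"x":0,"y":0,"z":0.3,"yaw":0},{"x":0,"y":0,"z":0.3,"yaw":0},{"x":0,"y":0,"z":0.25,"yaw":0}]' | p
python3 to.py .457 .007 .015 -78.4
python3 - <<'E'
from h import *
ci=r.camera_info("side"); K=np.array(ci["mtx"]); P=np.array(ci["pose"])
for cu,cv in((316,170),(317,200),(316,270)):
    u,v=200+cu/3.4,170+cv/3.4; ray=P[:3,:3]@[(u-K[0,2])/K[0,0],(v-K[1,2])/K[1,1],1]; print((P[:3,3]+ray*(.012-P[2,3])/ray[2]).round(4))
E
```

```text
tcp_pos: [0.4514, 0.0013, 0.1168] eef_rot: [-177.1, 1.7, -78.3] contact_force: [0.5, -0.6, -0.2] gripper_width: 0.0501 
tcp_pos: [0.4532, 0.0028, 0.0762] eef_rot: [-177.1, 1.7, -78.3] contact_force: [-0.3, 0.4, -0.8] gripper_width: 0.05 
t 61.0 pos [0.4532 0.0028 0.0762] rot [-177.1    1.7  -78.3] w 0.05 F [-0.3  0.4 -0.8] | units x y z [-0.06 -0.06  2.46] yaw 0.04
[ 0.4745 -0.084   0.012 ]
[ 0.4636 -0.04    0.012 ]
[0.4432 0.0547 0.012 ]
```

```bash
p(){ sed -n 2,5p | tr '\n' ' '; echo; }
python3 -m inch '[{"x":-0.02,"y":0,"z":0.28,"yaw":0},{"x":-0.02,"y":0,"z":0.28,"yaw":0},{"x":0,"y":0,"z":0.28,"yaw":0},{"x":0,"y":0,"z":0.28,"yaw":0},{"x":0,"y":0,"z":0.28,"yaw":0}]' | p
python3 -m inch '[{"x":0,"y":0,"z":0.25,"yaw":0},{"x":0,"y":0,"z":0.25,"yaw":0}]' | p
python3 to.py .457 .007 .015 -78.4
```

```text
tcp_pos: [0.4547, 0.0055, 0.0376] eef_rot: [-177.1, 1.7, -78.2] contact_force: [0.3, 0.2, -0.8] gripper_width: 0.05 
tcp_pos: [0.4553, 0.006, 0.0236] eef_rot: [-177.1, 1.7, -78.2] contact_force: [-0.7, -0.3, 0.2] gripper_width: 0.0499 
t 61.58 pos [0.4553 0.006  0.0236] rot [-177.1    1.7  -78.2] w 0.0499 F [-0.7 -0.3  0.2] | units x y z [-0.01 -0.06  0.35] yaw 0.04
```

```bash
p(){ sed -n 2,5p | tr '\n' ' '; echo; }
python3 -m inch '[{"x":0,"y":0,"z":0.2,"yaw":0},{"x":0,"y":0,"z":0.12,"yaw":0},{"x":0,"y":0,"z":0,"yaw":0}]' | p
python3 -m inch '[{"x":0,"y":0,"z":0,"yaw":0},{"x":0,"y":0,"z":0,"yaw":0},{"x":0,"y":0,"z":0,"yaw":0},{"x":0,"y":0,"z":0,"yaw":0},{"x":0,"y":0,"z":0,"yaw":0}]' -1 20 | p
python3 -m inch '[{"x":0,"y":0,"z":0,"yaw":0},{"x":0,"y":0,"z":0,"yaw":0}]' | p
```

```text
tcp_pos: [0.455, 0.0061, 0.0131] eef_rot: [-177.3, 1.7, -78.2] contact_force: [-0.8, 0.5, -0.2] gripper_width: 0.0498 
tcp_pos: [0.4557, 0.0063, 0.0139] eef_rot: [-177.2, 1.7, -78.2] contact_force: [0.4, 1.6, -0.2] gripper_width: 0.0221 
tcp_pos: [0.4557, 0.0063, 0.0142] eef_rot: [-177.1, 1.7, -78.2] contact_force: [-0.0, 1.0, -0.4] gripper_width: 0.0194
```

```bash
p(){ sed -n 2,5p | tr '\n' ' '; echo; }
python3 -m inch '[{"x":0,"y":0,"z":-0.3,"yaw":0},{"x":0,"y":0,"z":-0.8,"yaw":0},{"x":0,"y":0,"z":-0.9,"yaw":0},{"x":0,"y":0,"z":-0.9,"yaw":0},{"x":0,"y":0,"z":-0.9,"yaw":0}]' -1 30 | p
python3 -m inch '[{"x":0,"y":0,"z":-0.8,"yaw":0},{"x":0,"y":-0.3,"z":-0.8,"yaw":0.1},{"x":0,"y":-0.5,"z":0,"yaw":0.2},{"x":0,"y":-0.5,"z":0,"yaw":0.2},{"x":0,"y":-0.5,"z":0,"yaw":0.2}]' | p
python3 -m inch '[{"x":0,"y":-0.5,"z":0,"yaw":0.2},{"x":0,"y":-0.5,"z":0,"yaw":0.2},{"x":0,"y":-0.5,"z":0,"yaw":0.2},{"x":0,"y":-0.5,"z":0,"yaw":0.1},{"x":0,"y":-0.5,"z":0,"yaw":0}]' | p
python3 to.py .6167 .0084 .12 -83.7
```

```text
tcp_pos: [0.4479, 0.001, 0.1098] eef_rot: [-177.8, 1.6, -78.3] contact_force: [1.7, -0.2, -1.8] gripper_width: 0.0194 
tcp_pos: [0.492, 0.0078, 0.1633] eef_rot: [-177.1, 1.8, -81.2] contact_force: [-0.5, 0.3, 0.1] gripper_width: 0.0195 
tcp_pos: [0.5567, 0.0158, 0.168] eef_rot: [-177.2, 2.0, -84.2] contact_force: [0.4, 0.3, -0.3] gripper_width: 0.0197 
t 63.67 pos [0.5567 0.0158 0.168 ] rot [-177.2    2.   -84.2] w 0.0197 F [ 0.4  0.3 -0.3] | units x y z [ 0.6  -2.26  2.02] yaw -0.13
```

```bash
p(){ sed -n 2,5p | tr '\n' ' '; echo; }
python3 -m inch '[{"x":0.1,"y":-0.5,"z":0,"yaw":-0.03},{"x":0.1,"y":-0.5,"z":0,"yaw":-0.03},{"x":0.1,"y":-0.5,"z":0,"yaw":-0.03},{"x":0.1,"y":-0.5,"z":0,"yaw":-0.03},{"x":0.1,"y":-0.3,"z":0,"yaw":0}]' | p
python3 -m inch '[{"x":0,"y":0,"z":0.28,"yaw":0},{"x":0,"y":0,"z":0.28,"yaw":0},{"x":0,"y":0,"z":0.28,"yaw":0},{"x":0,"y":0,"z":0,"yaw":0}]' | p
python3 to.py .6167 .0084 .074 -83.7
python3 - <<'E'
from h import *
im,d,K,P=cap("side"); save("side8.png",im,(170,170,350,310),4)
im,d,K,P=cap("top"); W=world(d,K,P); hsv=cv2.cvtColor(im,cv2.COLOR_RGB2HSV)
m=(abs(W[...,0]-.617)<.06)&(abs(W[...,1]-.01)<.16)&(W[...,2]>.1)&(W[...,2]<.17)&(hsv[...,0]<20)&(hsv[...,1]>75)
q=W[m]; 
for lo in np.arange(-.14,.16,.03):
    k=q[(q[:,1]>=lo)&(q[:,1]<lo+.03)]
    if len(k)>3: print(lo.round(2),len(k),np.median(k,0).round(4))
print(q.min(0).round(3),q.max(0).round(3))
E
```

```text
tcp_pos: [0.6183, 0.0091, 0.17] eef_rot: [-177.3, 2.0, -83.8] contact_force: [0.6, 0.6, 0.2] gripper_width: 0.0197 
tcp_pos: [0.6188, 0.0095, 0.1458] eef_rot: [-177.4, 2.0, -83.9] contact_force: [0.4, -0.3, -0.5] gripper_width: 0.0195 
t 64.42 pos [0.6188 0.0095 0.1458] rot [-177.4    2.   -83.9] w 0.0195 F [ 0.4 -0.3 -0.5] | units x y z [0.13 0.22 2.86] yaw -0.05
-0.11 12 [ 0.6297 -0.0834  0.1455]
-0.08 25 [ 0.6297 -0.0693  0.1465]
[ 0.591 -0.087  0.136] [0.635 0.071 0.153]
```

View pics/side8.png

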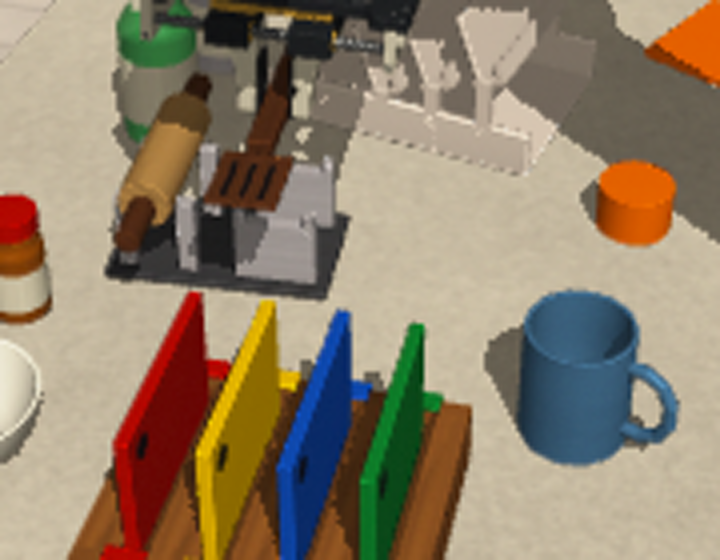

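```bash
p(){ sed -n 2,5p | tr '\n' ' '; echo; }
python3 -m inch '[{"x":0.15,"y":0.15,"z":0.28,"yaw":-0.03},{"x":0.1,"y":0.1,"z":0.28,"yaw":0},{"x":0.05,"y":0.05,"z":0.28,"yaw":0},{"x":0,"y":0,"z":0.28,"yaw":0},{"x":0,"y":0,"z":0.28,"yaw":0}]' | p
python3 -m inch '[{"x":0,"y":0,"z":0.28,"yaw":0},{"x":0,"y":0,"z":0.25,"yaw":0},{"x":0,"y":0,"z":0.2,"yaw":0}]' | p
python3 to.py .6155 .006 .073 -83.7
```

```text
tcp_pos: [0.614, 0.0022, 0.1114] eef_rot: [-177.0, 2.0, -83.7] contact_force: [-0.5, -0.7, -0.6] gripper_width: 0.0196 
tcp_pos: [0.6144, 0.0029, 0.0902] eef_rot: [-177.1, 2.0, -83.7] contact_force: [-0.2, -0.0, -1.4] gripper_width: 0.02 
t 65.18 pos [0.6144 0.0029 0.0902] rot [-177.1    2.   -83.7] w 0.02 F [-0.2 -0.  -1.4] | units x y z [-0.09 -0.02  0.69] yaw -0.0
```

```bash
p(){ sed -n 2,5p | tr '\n' ' '; echo; }
python3 -m inch '[{"x":-0.1,"y":0,"z":0.2,"yaw":0},{"x":-0.03,"y":0,"z":0.2,"yaw":0},{"x":0,"y":0,"z":0.15,"yaw":0}]' | p
python3 -m inch '[{"x":0,"y":0,"z":0.1,"yaw":0}]' | p
python3 -m inch '[{"x":0,"y":0,"z":0.1,"yaw":0}]' | p
```

```text
tcp_pos: [0.6147, 0.0071, 0.0743] eef_rot: [-177.2, 2.0, -83.7] contact_force: [0.5, -0.8, -1.1] gripper_width: 0.0193 
tcp_pos: [0.6148, 0.0073, 0.0716] eef_rot: [-177.2, 2.0, -83.7] contact_force: [-15.1, 0.8, 37.9] gripper_width: 0.0197 
tcp_pos: [0.6148, 0.0073, 0.0715] eef_rot: [-177.2, 1.9, -83.6] contact_force: [-19.8, 2.0, 46.9] gripper_width: 0.0196
```

```bash
p(){ sed -n 2,5p | tr '\n' ' '; echo; }
python3 -m inch '[{"x":0,"y":0,"z":-0.04,"yaw":0},{"x":0,"y":0,"z":0,"yaw":0}]' | p
python3 -m inch '[{"x":0,"y":0,"z":0,"yaw":0},{"x":0,"y":0,"z":0,"yaw":0},{"x":0,"y":0,"z":0,"yaw":0},{"x":0,"y":0,"z":0,"yaw":0}]' -0.1 20 | p
python3 -m inch '[{"x":0,"y":0,"z":-0.4,"yaw":0},{"x":0,"y":0,"z":-0.8,"yaw":0},{"x":0,"y":0,"z":-1,"yaw":0},{"x":0,"y":0,"z":-1,"yaw":0},{"x":0,"y":0,"z":-1,"yaw":0}]' | p
python3 -m inch '[{"x":0.3,"y":0,"z":-1,"yaw":0},{"x":0.6,"y":0.3,"z":-1,"yaw":0},{"x":1,"y":0.5,"z":-0.5,"yaw":0},{"x":1,"y":0.5,"z":0,"yaw":0},{"x":1,"y":0.5,"z":0,"yaw":0}]' | p
python3 -m inch '[{"x":1,"y":0.5,"z":0,"yaw":0},{"x":1,"y":0.5,"z":0,"yaw":0},{"x":1,"y":0.5,"z":0,"yaw":0},{"x":1,"y":0.5,"z":0,"yaw":0},{"x":0,"y":0,"z":0,"yaw":0}]' | p
python3 chk.py red green blue yellow
python3 - <<'E'
from h import *
im,d,K,P=cap("top"); save("top9.png",im,(130,100,400,300),2.9); W=world(d,K,P); hsv=cv2.cvtColor(im,cv2.COLOR_RGB2HSV)
for nm,cx,zr in(("turner",.617,(.05,.09)),("pin",.705,(.07,.12))):
    m=(abs(W[...,0]-cx)<.04)&(abs(W[...,1]-.01)<.15)&(W[...,2]>zr[0])&(W[...,2]<zr[1])&(hsv[...,0]<25)&(hsv[...,1]>70); q=W[m]
    print(nm,'y',np.percentile(q[:,1],[1,99]).round(4))
    for lo in np.arange(-.1,.15,.04):
        k=q[(q[:,1]>=lo)&(q[:,1]<lo+.04)]
        if len(k)>3: print(lo.round(2),len(k),np.median(k,0).round(4))
im,d,K,P=cap("side"); save("side9.png",im,(150,130,400,330),3)
E
```

```text
tcp_pos: [0.6154, 0.0076, 0.0745] eef_rot: [-177.1, 1.9, -83.5] contact_force: [0.3, 0.7, 0.3] gripper_width: 0.0195 
tcp_pos: [0.616, 0.0078, 0.0745] eef_rot: [-177.0, 1.9, -83.5] contact_force: [0.0, -0.4, -0.3] gripper_width: 0.0378 
tcp_pos: [0.6069, 0.0025, 0.1774] eef_rot: [-177.8, 1.8, -83.6] contact_force: [0.4, -0.4, -1.2] gripper_width: 0.0397 
tcp_pos: [0.5739, -0.1013, 0.2491] eef_rot: [-177.0, 1.7, -83.2] contact_force: [-0.3, -0.3, 0.5] gripper_width: 0.0397 
tcp_pos: [0.5322, -0.2144, 0.2489] eef_rot: [-176.7, 1.6, -83.2] contact_force: [-0.1, 1.0, 0.1] gripper_width: 0.0393 
side red 635 x hi/lo 0.0713 0.067 y -0.0679 0.0701 ztop 0.1266
side green 461 x hi/lo -0.0731 -0.077 y -0.0669 0.0692 ztop 0.1267
side blue 520 x hi/lo -0.0244 -0.029 y -0.0709 0.0678 ztop 0.1266
side yellow 581 x hi/lo 0.0233 0.019 y -0.0698 0.0683 ztop 0.1263
top red 298 x hi/lo 0.0722 0.0677 y -0.0684 0.0657 ztop 0.1305
top green 175 x hi/lo -0.0721 -0.0763 y -0.0703 0.0664 ztop 0.1321
top blue 235 x hi/lo -0.025 -0.0284 y -0.0725 0.0615 ztop 0.1321
top yellow 296 x hi/lo 0.024 0.0197 y -0.0735 0.0637 ztop 0.1318
turner y [0.066  0.1236]
0.06 180 [0.6083 0.0819 0.0621]
0.1 118 [0.6071 0.1119 0.0624]
pin y [-0.0797  0.1142]
-0.1 43 [ 0.715  -0.0704  0.0908]
-0.06 120 [ 0.7091 -0.0345  0.0954]
-0.02 160 [ 0.7062 -0.0017  0.0989]
0.02 131 [0.7051 0.0402 0.0995]
0.06 107 [0.6971 0.0723 0.096 ]
0.1 24 [0.695  0.1099 0.0915]
```

View pics/side9.png

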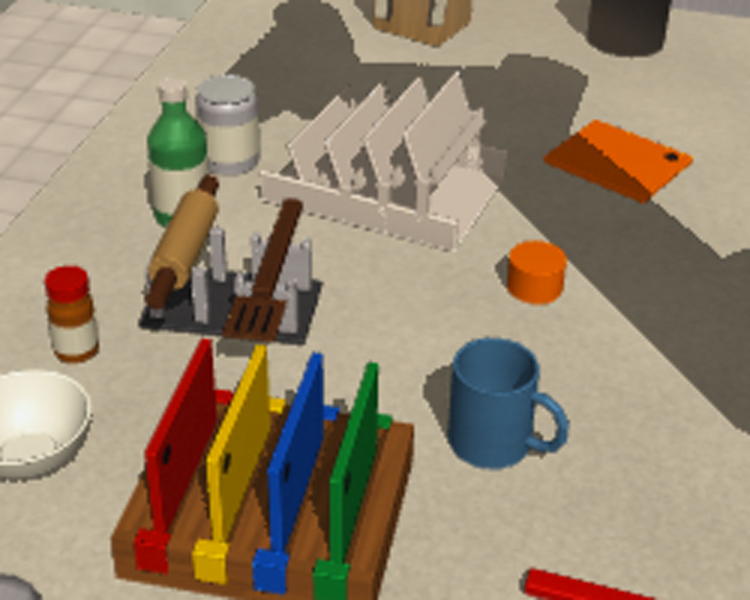

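```bash
python3 -c "
from plant import r
print(r.get_state()['time_s'],r.get_state()['contact_force']); print(r.close_job())"
```

```text
67.55 [ 0.01340989 -0.62879717 -0.23036612]
the job is handed in; nothing more can be done
None
```

The job is done and handed in at 67.6 s of the 210 s allowed; it returned no verdict. I moved the pin to its posts first. Then I moved the red, green, blue and yellow boards into the slots of their colours, and last laid the turner on its ledges.

What the last camera checks showed:

- **Boards:** all four stand in the slots of their colour. Their tops are at 0.126–0.127 m in the side view, which is full depth, and they are within a few mm along and across the slots. The top view read about 5 mm higher, which I put down to depth error, because each board was also felt touching its slot floor.
- **Pin:** its centre is about (0.705, 0.017), within 2 mm of the estimated seat, with its top at about 0.10 m (side view, after it was set down).
- **Turner:** its middle is about (0.616, 0.008), against a seat at (0.617, 0.008). The blade top is level at 0.062 m. It had shifted about 3 cm before I reached it, so I measured it again before gripping.
- **Bystanders and gripper:** the other items looked undisturbed in the last picture, though I did not measure them. The gripper was clear of everything.

Two things did not go as planned. The tool drifted up to about 5° off vertical during moves and I allowed for this when placing. The red board caught the slot edge at about 10 N on its first try and went in after a small shift.

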